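# Clear the media bottles, hang the sample cup to drain, put the bottles back

### The arm

A 6-joint arm with a two-finger parallel gripper is mounted at the origin on the work surface. World frame = base frame: x ahead of the robot, y to its left, z up, the work surface at z = 0. Lengths are in m, angles in rad, forces in N, time in s.
With the tool pointing down it reaches from about 0.375 to 0.9 m from the base axis. Payload 3.1 kg.
Tool frame: the origin (TCP) lies on the centre line of the jaws, within the pads' length; the fingertips stand 14 mm ahead of it and the grasp point (between the pads) lies 5 mm behind it; z points along the fingers, y is the line along which they close (so a half turn about z gives the same grasp; the last joint's range is limited). The gripper opens to 87 mm and grips with 3 to 60 N. Pads are 19 mm wide; open, the fingers measure 117 mm over their backs; the gripper's body (75 mm by 190 mm) begins 51 mm behind the grasp point.
Start: joints at [-1.438, 0.527, 1.433, -0, 1.181, -0.178], TCP at [0.191, -0.595, 0.237] pointing down, gripper open.
Joint ranges: [-3.08, 3.08], [-0.75, 2.2], [0.22, 2.44], [-1.43, 4.57], [0, 2.65], [-2.85, 2.85]. Speed limits (rad/s): [2.79, 2.79, 3.14, 3.14, 3.14, 3.14].

### API

Orientations are given as a unit quaternion [x, y, z, w].
In Python, from rig import robot gives the robot as it stands.
- The arm moves only by the tool move_arm, never from a script. Its argument "commands" is a list of rows, each an object with "hand": the finger opening in cm, from 0 to 8.7; "travel": the shift along the tool's x, y, z in cm, a list of three; "twist": the turn, a rotation vector about the tool's x, y, z in degrees, a list of three. In form: [{"hand": hand, "travel": [dx, dy, dz], "twist": [wx, wy, wz]}, ...]. A call has 1 to 5 rows; each row shifts and turns the commanded pose from where the row before left it, along the tool's axes as they then stand; what a row does not reach is not made up. A row lasts 1/12 s, in which the tool goes at most 41.7 mm and 7.16 degrees, less where a joint would pass 70% of its speed; a pose out of reach is approached as far as the arm can. A call is refused whole if a number of a shift passes 4.17 or a number of a turn 7.16, either way. A call with a gripper value outside its range is refused whole. The fingers move at their own pace and stop on an object; "force" is the grip in N (left out, the last holds). Time passes only in rows, so rows that do not move let the fingers close. It gives the time, the measured TCP pose, the force, the opening and the grip force at its end, in the units of the state.
- robot.get_obs(): the state, without advancing time (a new reading comes with each control period).
- robot.camera(name): name is "scene" or "top" or "wrist"; returns a dict with "frame" (384x512x3 uint8, red, green, blue), "fov_y" (degrees; the focal length in pixels is half the picture's height over the tangent of half this angle, whatever the lens; pixels are square), "cx", "cy" (the principal point, pixels), "extrinsics" (4x4, takes a point from camera to world coordinates); the wrist camera has in their place "T_tool_cam" (4x4, takes a point from camera to tool coordinates, whose origin is the TCP and whose axes are the flange's). Camera axes: x right, y down, z forward; pixel columns grow to the right and rows downward; lengths in m; the calibration is good to about 2 mm. A picture is of the moment at which its call begins: read the wrist's pose just before it. There is no depth.
- robot.hand_in(): hands the job in; it is judged then, once.
The state is a dict: "time": time; "q": joint angles; "joint_velocities": joint speeds; "joint_torque": joint torques, N m; "position": TCP position; "tool_rot": TCP orientation; "ft_force": force on the tool from outside, world axes, zero at the start; "moment": the same for the moment, N m; "grip_width": finger opening in m; "grip_force": force on a finger pad.
Only numpy, scipy, OpenCV 4.12 (cv2) and the standard library are available. Lean on these libraries where they do the work, as an engineer would, in place of code of your own. Each camera call takes 0.05 s, during which the arm holds its last target. There are 200 camera calls.

### The job

The steel sample cup boxed in behind the three brown bottles was left standing mouth-down on the bench where it cannot drain. Move all three bottles upright into the empty side tray first, then hang the cup mouth-down on the free peg of the drainer, and only then put each bottle back upright in the middle of the cork pad it came from. Keep the bottles upright all along.

Things in the scene. Friction and masses are not known exactly. Their poses are not given: they have to be found in the camera images.
- bottle_wide: Wide squat brown round bottle, 84 mm across, 114 mm tall, 0.34 kg. Origin at the centre of its underside, z up. Its body is straight up to 62 mm, then slopes in. Blue ribbed round screw cap, 42 mm across and 30 mm high, at its top, on its axis; below the cap a 34 mm neck of 10 mm; grip it by the cap from above.
- bottle_slim: Slim tall brown round bottle, 56 mm across, 132 mm tall, 0.22 kg. Origin at the centre of its underside, z up. Its body is straight up to 80 mm, then slopes in. Blue ribbed round screw cap, 42 mm across and 30 mm high, at its top, on its axis; below the cap a 34 mm neck of 10 mm; grip it by the cap from above.
- bottle_square: Square brown bottle, 62 x 62 mm, 122 mm tall, 0.30 kg. Origin at the centre of its underside, z up, x and y square to its sides. Its body is straight up to 74 mm, then slopes in. Blue ribbed round screw cap, 42 mm across and 30 mm high, at its top, on its axis; below the cap a 34 mm neck of 10 mm; grip it by the cap from above.
- cup: Straight steel cup without handle, 60 mm outside diameter, 75 mm tall, wall 2.5 mm, closed end 4 mm thick (inside 55 mm across, 71 mm deep), 90 g, standing mouth-down on the bench among the bottles. Origin at the centre of its mouth (its underside as it stands), z towards its closed end (up).
- pad_wide: Large round cork pad, 108 mm across, 4 mm thick, fixed: the place of the wide bottle, which stands on it at the start. Origin at the centre of its underside, on the bench.
- pad_slim: Small round cork pad, 80 mm across, 4 mm thick, fixed: the place of the slim bottle, which stands on it at the start. Origin at the centre of its underside, on the bench.
- pad_square: Square cork pad, 86 x 86 mm, 4 mm thick, fixed: the place of the square bottle, which stands on it at the start. Origin at the centre of its underside, on the bench.
- tray: Empty white plastic side tray, fixed on the bench to the left or right, 340 mm along its x, 140 mm along its y, rim 18 mm high, wall and floor 4 mm thick. Origin at the centre of its underside; three bottles fit in a row along its x, 105 mm apart.
- drainer: Drainer, left or right, fixed: drip plate (x -195 to 55, y -60 to 60 mm, edges 12 high), two flat-ended steel pegs 20 mm thick. Origin: bench level under the free peg's foot. That peg leans 18 deg to -x, axis from (0,0,12) to (-32,0,112) mm; other peg, 120 mm to -x, holds a like cup. Hung, a cup's inner floor rests on the peg's end, mouth 44 mm up. It goes on tilted, or upright centred at x=-21.
Things that resemble listed ones, but are neither listed nor needed, are in the scene too. What is shaped like the pad_square but blue or green is not meant. Of the things that look like the cup, take the one that is nearest to the robot's base at the start.

How it is judged:
By the outcome, as a careful person would: the job done as asked, in the order asked, and still so for the second after the job is handed in, with the robot touching nothing.
It also fails if it takes over 144 s, if anything falls off the work surface, if the arm or the gripper's body presses on something with over 40 N, if the wrist force passes 120 N, or if a joint passes its speed limit or range.

## Working session

There is one attempt and no reset: what is moved stays moved. The work goes in short steps, Python scripts to look and compute and a tool call to move; the robot and the scene stay as the last step left them, time stands still between calls to the robot, and variables do not carry over. Pictures are saved under pics/ and viewed, at most 16 in all, crops included, and the job is handed in when it is done.

Besides the shell and the picture viewer there is one more tool, called after "Emit:" by a JSON object that holds its "name" and its "arguments", one argument or row to a line. move_arm: Moves the arm, as the interface text tells. Its arguments: {"type":"object","properties":{"commands":{"type":"array"},"force":{"type":"number"}},"required":["commands"]}

```bash
ls; mkdir -p pics; python3 - <<'E'
from rig import robot
import cv2, json, numpy as np
o=robot.get_obs(); print(o)
for n in ("scene","top"):
    c=robot.camera(n); cv2.imwrite(f"pics/{n}0.png",c["frame"][:,:,::-1])
    print(n,{k:np.round(v,4).tolist() for k,v in c.items() if k!="frame"})
    np.savez(f"{n}0.npz",**c)
E
```

```text
pics
{'time': 0.0, 'q': array([-1.43849791e+00,  5.28464680e-01,  1.43392747e+00, -3.85343960e-05,
        1.18133633e+00, -1.78512923e-01]), 'joint_velocities': array([-0.00033552, -0.00035618, -0.00054879, -0.0006128 , -0.00048214,
        0.00031338]), 'joint_torque': array([-2.90528851e-04, -4.40041351e+01, -1.76591778e+01,  6.31905673e-02,
        5.82204515e-02, -1.74255647e-04]), 'position': array([ 0.19106071, -0.59434316,  0.23556448]), 'tool_rot': array([ 9.87947123e-01,  1.54788050e-01,  6.86251356e-06, -1.06803755e-03]), 'ft_force': array([-0.24117739,  0.12854661, -0.44156834]), 'moment': array([ 0.03142033, -0.0018706 , -0.00772211]), 'grip_force': 0.0, 'grip_width': 0.08686326327802839}
scene {'fov_y': 57.9485, 'cx': 249.3989, 'cy': 187.3261, 'extrinsics': [[0.4245, 0.524, -0.7384, 1.1425], [0.9054, -0.2548, 0.3396, -0.3091], [-0.0102, -0.8127, -0.5826, 0.5452], [0.0, 0.0, 0.0, 1.0]]}
top {'fov_y': 47.6132, 'cx': 253.9179, 'cy': 190.4559, 'extrinsics': [[0.0007, -0.9931, 0.1174, 0.326], [-1.0, -0.0016, -0.0076, -0.0067], [0.0078, -0.1174, -0.9931, 1.3926], [0.0, 0.0, 0.0, 1.0]]}
```

View pics/scene0.png

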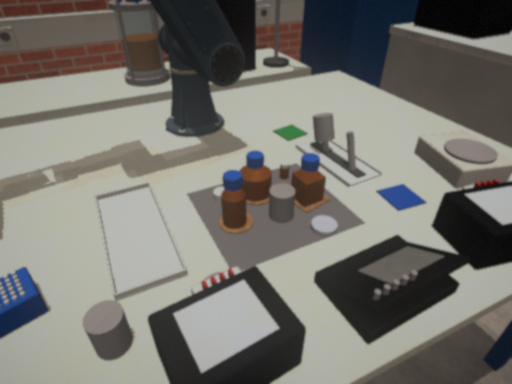

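View pics/top0.png

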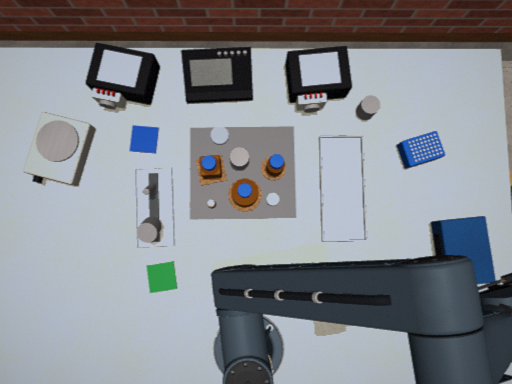

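The top view shows:
- Caps: slim (276,162), square (209,163), wide (244,190).
- Target cup (239,157).
- Tray around (342,188).
- Drainer: free peg near (152,185), occupied peg (150,230).

The scene view agrees with this. Next I take a coarse measurement from both views.

```bash
cat > h.py <<'E'
import numpy as np, cv2
from scipy.spatial.transform import Rotation as R
from rig import robot
def pose(o):
    T=np.eye(4); T[:3,:3]=R.from_quat(o["tool_rot"]).as_matrix(); T[:3,3]=o["position"]; return T
def shot(n):
    o=robot.get_obs(); c=robot.camera(n); c=dict(c)
    c["E"]=c["extrinsics"] if n!="wrist" else pose(o)@c["T_tool_cam"]; return c
def save(c,name): cv2.imwrite(f"pics/{name}.png",c["frame"][:,:,::-1]); np.savez(name+".npz",**c)
def load(name): c=dict(np.load(name+".npz")); c.setdefault("E",c.get("extrinsics")); return c
def ray(c,p):
    f=192/np.tan(np.radians(float(c["fov_y"]))/2)
    d=np.array([(p[0]-c["cx"])/f,(p[1]-c["cy"])/f,1.]); return c["E"][:3,3],c["E"][:3,:3]@(d/np.linalg.norm(d))
def onz(c,p,z): o,d=ray(c,p); return o+d*(z-o[2])/d[2]
def proj(c,P):
    f=192/np.tan(np.radians(float(c["fov_y"]))/2)
    q=np.linalg.inv(c["E"])@np.append(P,1); return np.array([c["cx"]+f*q[0]/q[2],c["cy"]+f*q[1]/q[2]])
def tri(cps):
    A=np.zeros((3,3));b=np.zeros(3);L=[]
    for c,p in cps:
        o,d=ray(c,p);M=np.eye(3)-np.outer(d,d);A+=M;b+=M@o;L.append((o,d))
    X=np.linalg.solve(A,b); return X,[np.linalg.norm((np.eye(3)-np.outer(d,d))@(X-o)) for o,d in L]
def blobs(m,amin=40):
    n,l,s,c=cv2.connectedComponentsWithStats(m.astype(np.uint8)); return [(tuple(np.round(c[i],1)),s[i].tolist()) for i in range(1,n) if s[i][4]>=amin]
def blue(c):
    h=cv2.cvtColor(c["frame"],cv2.COLOR_RGB2HSV); return (h[...,0]>100)&(h[...,0]<125)&(h[...,1]>150)&(h[...,2]>70)
E
python3 - <<'E'
from h import *
t,s=load("top0"),load("scene0")
print(blobs(blue(t))); print(blobs(blue(s)))
# coarse caps
for n,a,b in (("slim",(276,162),(233,181)),("square",(209,163),(311,163)),("wide",(244,190),(256,160))):
    print(n,*tri([(t,a),(s,b)]))
for n,a,b in (("cup top",(239,156),(282,190)),("peg end",(151.5,185),(351,134)),("tray TL",(320,136),(96,215)),("tray BR",(366,241),(151,184)),("tray TR",(363,136),(118,297)),("tray BL",(321,241),(0,0))):
    X=tri([(t,a),(s,b)]) if b[0] else None
    print(n,X,onz(t,a,.018))
E
```

```text
[((np.float64(143.8), np.float64(138.8)), [130, 126, 28, 27, 639]), ((np.float64(420.5), np.float64(149.3)), [401, 131, 44, 35, 523]), ((np.float64(276.3), np.float64(160.9)), [270, 154, 14, 15, 158]), ((np.float64(208.5), np.float64(162.4)), [202, 156, 14, 14, 152]), ((np.float64(244.2), np.float64(189.8)), [238, 183, 14, 14, 145]), ((np.float64(469.5), np.float64(244.4)), [440, 217, 55, 66, 2175])]
[((np.float64(254.6), np.float64(155.2)), [248, 152, 14, 7, 76]), ((np.float64(310.5), np.float64(157.9)), [304, 155, 14, 7, 86]), ((np.float64(232.4), np.float64(175.8)), [225, 171, 16, 10, 124]), ((np.float64(400.8), np.float64(196.8)), [380, 186, 43, 23, 552]), ((np.float64(20.6), np.float64(294.6)), [0, 269, 38, 47, 768])]
slim [ 0.5624097  -0.08180658  0.1168949 ] [np.float64(0.00035248540656463356), np.float64(0.0003524854065646261)]
square [0.56139052 0.11936772 0.10763347] [np.float64(0.0016131051108019033), np.float64(0.0016131051108019552)]
wide [0.48043853 0.01362176 0.10030938] [np.float64(0.0006159805726229443), np.float64(0.0006159805726230183)]
cup top (array([0.5884033 , 0.02876798, 0.07453928]), [np.float64(0.00047709924730986284), np.float64(0.0004770992473098127)]) [0.59988965 0.03073122 0.018     ]
peg end (array([0.49437873, 0.288309  , 0.11583266]), [np.float64(0.0027100558477787915), np.float64(0.002710055847778681)]) [0.50554102 0.30844353 0.018     ]
tray TL (array([ 0.63193113, -0.28270557,  0.16130284]), [np.float64(0.07437591146321684), np.float64(0.07437591146321694)]) [ 0.66618701 -0.23072654  0.018     ]
tray BR (array([ 0.34619114, -0.29513932,  0.0460019 ]), [np.float64(0.06719584275117703), np.float64(0.067195842751177)]) [ 0.32913969 -0.36973334  0.018     ]
tray TR (array([ 0.66942304, -0.36779966,  0.00803563]), [np.float64(0.004727095828715329), np.float64(0.0047270958287153955)]) [ 0.6665489  -0.37000404  0.018     ]
tray BL None [ 0.32904127 -0.22808211  0.018     ]
```

Emit:
{"name": "move_arm", "arguments": {
  "commands": [
    {"hand":8.7,"travel":[0,0,-3.5],"twist":[0,0,6]},
    {"hand":8.7,"travel":[0,0,-3.5],"twist":[0,0,6]},
    {"hand":8.7,"travel":[0,0,-3.5],"twist":[0,0,5.8]},
    {"hand":8.7,"travel":[1.8,-3.5,0],"twist":[0,0,0]},
    {"hand":8.7,"travel":[1.8,-3.5,0],"twist":[0,0,0]}
  ]
}}

```text
time: 0.52
position: [0.2269, -0.5271, 0.3438]
tool_rot: [1.0, -0.002, 0.001, 0.003]
ft_force: [0.5, 1.2, -1.2]
grip_width: 0.087
grip_force: 0.0
```

Emit:
{"name": "move_arm", "arguments": {
  "commands": [
    {"hand":8.7,"travel":[1.8,-3.5,0],"twist":[0,0,0]},
    {"hand":8.7,"travel":[1.8,-3.5,0],"twist":[0,0,0]},
    {"hand":8.7,"travel":[1.8,-3.5,0],"twist":[0,0,0]},
    {"hand":8.7,"travel":[1.8,-3.5,0],"twist":[0,0,0]},
    {"hand":8.7,"travel":[1.8,-3.5,0],"twist":[0,0,0]}
  ]
}}

```text
time: 0.93
position: [0.3174, -0.3479, 0.3412]
tool_rot: [1.0, -0.0, -0.0, -0.0]
ft_force: [1.3, -0.2, -0.3]
grip_width: 0.0868
grip_force: 0.0
```

```bash
python3 - <<'E'
from h import *
c=shot("wrist"); save(c,"w0"); o=robot.get_obs(); print(o["time"],o["position"],o["q"].round(2),pose(o)[:3,:3].round(3)); print(c["T_tool_cam"].round(3),c["fov_y"],c["cx"],c["cy"]); print(onz(c,(256,192),0.1))
print(blobs(blue(c)))
E
```

```text
0.9833 [ 0.31945331 -0.3404039   0.34101598] [-1.06  0.19  1.66  0.01  1.29  0.5 ] [[ 1.     0.004  0.002]
 [ 0.004 -1.     0.009]
 [ 0.002 -0.009 -1.   ]]
[[-0.    -0.958 -0.285  0.078]
 [ 1.     0.    -0.002 -0.   ]
 [ 0.002 -0.285  0.958 -0.15 ]
 [ 0.     0.     0.     1.   ]] 61.60525500598971 256.4954817990523 188.9851339154089
[ 0.27537635 -0.34593096  0.1       ]
[((np.float64(477.4), np.float64(166.3)), [439, 91, 73, 146, 9749])]
```

View pics/w0.png

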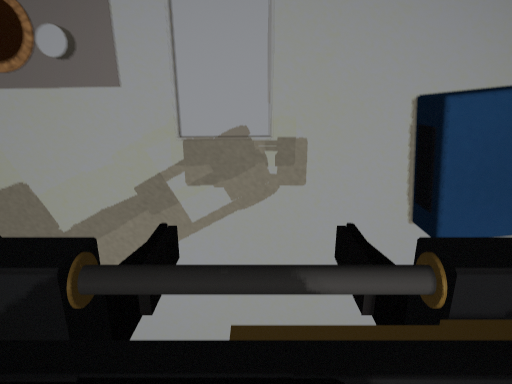

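The wrist view shows the tray's near end (180–270, 135) and the wide pad's edge at top left. Image up is +x. I'm moving over the bottle group.

Emit:
{"name": "move_arm", "arguments": {
  "commands": [
    {"hand":8.7,"travel":[1.7,-3.4,0],"twist":[0,0,0]},
    {"hand":8.7,"travel":[1.7,-3.4,0],"twist":[0,0,0]},
    {"hand":8.7,"travel":[1.7,-3.4,0],"twist":[0,0,0]},
    {"hand":8.7,"travel":[1.7,-3.4,0],"twist":[0,0,0]},
    {"hand":8.7,"travel":[1.7,-3.4,0],"twist":[0,0,0]}
  ]
}}

```text
time: 1.4
position: [0.4023, -0.1784, 0.3414]
tool_rot: [1.0, -0.0, -0.0, -0.0]
ft_force: [0.5, -0.6, -0.4]
grip_width: 0.0874
grip_force: 0.0
```

Emit:
{"name": "move_arm", "arguments": {
  "commands": [
    {"hand":8.7,"travel":[1.7,-3.4,0],"twist":[0,0,0]},
    {"hand":8.7,"travel":[1.7,-3.4,0],"twist":[0,0,0]},
    {"hand":8.7,"travel":[1.7,-3.4,0],"twist":[0,0,0]},
    {"hand":8.7,"travel":[1.7,-3.4,0],"twist":[0,0,0]},
    {"hand":8.7,"travel":[0,0,0],"twist":[0,0,0]}
  ]
}}

```text
time: 1.82
position: [0.4718, -0.0385, 0.3414]
tool_rot: [1.0, 0.004, 0.001, -0.002]
ft_force: [0.6, -1.1, 0.4]
grip_width: 0.0871
grip_force: 0.0
```

Emit:
{"name": "move_arm", "arguments": {
  "commands": [
    {"hand":8.7,"travel":[0,0,0],"twist":[0,0,0]},
    {"hand":8.7,"travel":[0,0,0],"twist":[0,0,0]},
    {"hand":8.7,"travel":[0,0,0],"twist":[0,0,0]}
  ]
}}

```text
time: 2.07
position: [0.4696, -0.045, 0.3413]
tool_rot: [1.0, -0.001, -0.0, 0.0]
ft_force: [0.6, -0.8, 0.4]
grip_width: 0.087
grip_force: 0.0
```

```bash
python3 - <<'E'
from h import *
c=shot("wrist"); save(c,"w1"); o=robot.get_obs(); print(o["time"],o["position"],o["q"].round(2))
print(blobs(blue(c)))
E
```

```text
2.1167 [ 0.46960985 -0.04519924  0.34137634] [-0.33  0.2   1.66 -0.    1.29  1.24]
[((np.float64(1.7), np.float64(27.2)), [0, 0, 6, 44, 158]), ((np.float64(292.4), np.float64(76.7)), [272, 56, 41, 42, 1296]), ((np.float64(104.2), np.float64(80.0)), [85, 60, 38, 41, 1204]), ((np.float64(208.0), np.float64(152.9)), [191, 135, 35, 36, 956])]
```

Emit:
{"name": "move_arm", "arguments": {
  "commands": [
    {"hand":8.7,"travel":[0,-3.5,0],"twist":[0,0,0]},
    {"hand":8.7,"travel":[0,-3.5,0],"twist":[0,0,0]},
    {"hand":8.7,"travel":[0,-3.5,0],"twist":[0,0,0]},
    {"hand":8.7,"travel":[0,0,0],"twist":[0,0,0]},
    {"hand":8.7,"travel":[0,0,0],"twist":[0,0,0]}
  ]
}}

```text
time: 2.53
position: [0.4698, 0.061, 0.3416]
tool_rot: [1.0, 0.001, -0.0, 0.0]
ft_force: [-0.2, -0.3, 0.0]
grip_width: 0.0874
grip_force: 0.0
```

Emit:
{"name": "move_arm", "arguments": {
  "commands": [
    {"hand":8.7,"travel":[0,0,0],"twist":[0,0,0]},
    {"hand":8.7,"travel":[0,0,0],"twist":[0,0,0]}
  ]
}}

```text
time: 2.7
position: [0.4703, 0.0594, 0.3416]
tool_rot: [1.0, -0.001, 0.0, 0.0]
ft_force: [0.5, -0.3, -0.2]
grip_width: 0.0871
grip_force: 0.0
```

```bash
python3 - <<'E'
from h import *
c=shot("wrist"); save(c,"w2"); o=robot.get_obs(); print(o["time"],o["position"],o["q"].round(2))
print(blobs(blue(c)))
E
```

```text
2.75 [0.47025196 0.05938348 0.34154546] [-0.11  0.2   1.65 -0.    1.29  1.46]
[((np.float64(48.7), np.float64(20.5)), [14, 0, 68, 45, 2674]), ((np.float64(392.0), np.float64(77.0)), [372, 56, 41, 43, 1304]), ((np.float64(201.5), np.float64(81.0)), [182, 61, 40, 41, 1213]), ((np.float64(296.7), np.float64(153.4)), [279, 135, 36, 37, 968])]
```

View pics/w1.png

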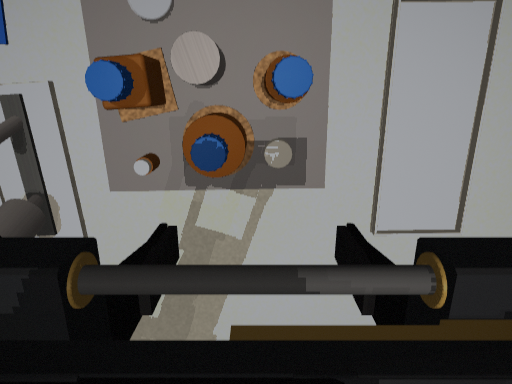

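View pics/w2.png

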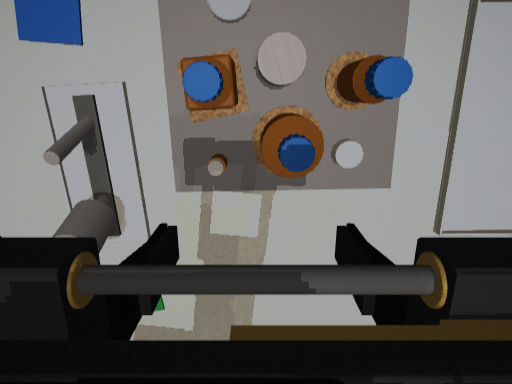

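In w2 the caps are at (392,77) slim, (201,81) square and (297,153) wide. The cup top is at (282,59), and the peg end is near (52,155) with its foot at about (92,125). In w1 the cup top is at (195,58).

```bash
cat >> h.py <<'E'
def comps(c,hlo,hhi,slo,vlo,vhi=255,amin=100):
    h=cv2.cvtColor(c["frame"],cv2.COLOR_RGB2HSV); m=((h[...,0]>=hlo)&(h[...,0]<=hhi)&(h[...,1]>=slo)&(h[...,2]>=vlo)&(h[...,2]<=vhi)).astype(np.uint8)
    return m
E
python3 - <<'E'
from h import *
a,b,t=load("w1"),load("w2"),load("top0")
for n,p,q,r in (("slim",(292.4,76.7),(392,77),(276.3,160.9)),("square",(104.2,80),(201.5,81),(208.5,162.4)),("wide",(208,152.9),(296.7,153.4),(244.2,189.8))):
    X,e=tri([(a,p),(b,q)]); Y,_=tri([(a,p),(b,q),(t,r)]); print(n,X.round(4),np.round(e,4),Y.round(4), onz(a,p,X[2]).round(4))
for c in (a,b):   # value of caps for top/side split; cup top brightness
    p=(292,76) if c is a else (392,77)
    h=cv2.cvtColor(c["frame"],cv2.COLOR_RGB2HSV)
    print(h[p[1],p[0]-26:p[0]+28:2,2], h[p[1]-26:p[1]+28:2,p[0],2])
    p=(195,58) if c is a else (282,59)
    print(h[p[1],p[0]-34:p[0]+36:2,2], h[p[1]-34:p[1]+36:2,p[0],2])
E
```

```text
slim [ 0.5642 -0.0817  0.1348] [0.0001 0.0001] [ 0.5639 -0.0823  0.1318] [ 0.5641 -0.0817  0.1348]
square [0.5614 0.119  0.1271] [0.0001 0.0001] [0.5606 0.1187 0.1263] [0.5615 0.119  0.1271]
wide [0.4805 0.013  0.1162] [0. 0.] [0.4797 0.0128 0.1129] [0.4805 0.013  0.1162]
[102  95  95  42 148 157 157 156 156 156 156 155 156 155 154 155 154 154
 153 153 153 151 152 131 116 116 116] [117 120 135 128 155 155 155 154 155 155 155 155 156 155 154 155 155 155
 155 154 154 154 154 148  49  86 109]
[144 119 116 116 115 149 147 145 145 147 144 148 146 149 142 150 149 150
 152 149 152 149 152 150 155 151 153 151 154 146  45  49 118 119 118] [114 114 115 117 148 148 146 144 146 149 148 147 148 152 151 150 149 150
 150 150 150 153 153 152 148 145 146 149 152 152  87  80 119 120 119]
[ 55  55  53  56 153 155 154 153 154 154 153 152 152 151 150 150 150 150
 149 149 148 149 148 147 162 161 161] [113 114 125 136 151 150 151 150 151 151 151 152 152 151 152 152 151 151
 152 151 151 152 151 113 132 114 115]
[123 123 122 116  98 161 158 156 155 157 154 158 155 158 151 158 157 157
 158 156 157 156 157 154 158 154 155 153 156 143 120 120 119 121 119] [120 121 120 131 151 150 153 156 157 154 155 157 158 158 158 157 157 157
 157 157 157 158 159 160 158 157 153 149 152 153  73 106 123 123 123]
```

Cap heights triangulate to 135, 127 and 116 mm. The expected values are 136, 126 and 118, so the measurements agree. I start with the wide bottle.

Emit:
{"name": "move_arm", "arguments": {
  "commands": [
    {"hand":8.0,"travel":[0.5,2.3,3.0],"twist":[0,0,0]},
    {"hand":8.0,"travel":[0.5,2.3,3.0],"twist":[0,0,0]},
    {"hand":8.0,"travel":[0,0,4],"twist":[0,0,0]},
    {"hand":8.0,"travel":[0,0,4],"twist":[0,0,0]},
    {"hand":8.0,"travel":[0,0,3],"twist":[0,0,0]}
  ]
}}

```text
time: 3.17
position: [0.4792, 0.0132, 0.1692]
tool_rot: [1.0, -0.002, -0.001, -0.0]
ft_force: [0.2, -0.4, -1.6]
grip_width: 0.0801
grip_force: 0.0
```

Emit:
{"name": "move_arm", "arguments": {
  "commands": [
    {"hand":8.0,"travel":[0,0,3],"twist":[0,0,0]},
    {"hand":8.0,"travel":[0,0,2.5],"twist":[0,0,0]},
    {"hand":8.0,"travel":[0,0,1.6],"twist":[0,0,0]},
    {"hand":8.0,"travel":[0,0,0],"twist":[0,0,0]},
    {"hand":8.0,"travel":[0,0,0],"twist":[0,0,0]}
  ]
}}

```text
time: 3.58
position: [0.4799, 0.014, 0.1]
tool_rot: [1.0, -0.001, -0.001, -0.0]
ft_force: [0.2, -0.3, -0.1]
grip_width: 0.08
grip_force: 0.0
```

Emit:
{"name": "move_arm", "arguments": {
  "commands": [
    {"hand":8.0,"travel":[0,0,0],"twist":[0,0,0]},
    {"hand":8.0,"travel":[0,0,0],"twist":[0,0,0]}
  ]
}}

```text
time: 3.75
position: [0.4812, 0.0144, 0.1018]
tool_rot: [1.0, -0.0, 0.002, 0.0]
ft_force: [-0.3, 0.3, -0.1]
grip_width: 0.0799
grip_force: 0.0
```

Emit:
{"name": "move_arm", "arguments": {
  "commands": [
    {"hand":3.5,"travel":[0,0,0],"twist":[0,0,0]},
    {"hand":3.5,"travel":[0,0,0],"twist":[0,0,0]},
    {"hand":3.5,"travel":[0,0,0],"twist":[0,0,0]},
    {"hand":3.5,"travel":[0,0,0],"twist":[0,0,0]},
    {"hand":3.5,"travel":[0,0,0],"twist":[0,0,0]}
  ],
  "force": 35
}}

```text
time: 4.17
position: [0.4802, 0.0151, 0.1008]
tool_rot: [1.0, 0.0, 0.0, 0.0]
ft_force: [-0.1, 0.5, -0.3]
grip_width: 0.0545
grip_force: 0.0
```

Emit:
{"name": "move_arm", "arguments": {
  "commands": [
    {"hand":3.5,"travel":[0,0,0],"twist":[0,0,0]},
    {"hand":3.5,"travel":[0,0,0],"twist":[0,0,0]},
    {"hand":3.5,"travel":[0,0,-0.5],"twist":[0,0,0]},
    {"hand":3.5,"travel":[0,0,-1],"twist":[0,0,0]},
    {"hand":3.5,"travel":[0,0,-1],"twist":[0,0,0]}
  ]
}}

```text
time: 4.58
position: [0.479, 0.0154, 0.1253]
tool_rot: [1.0, -0.0, -0.001, -0.0]
ft_force: [-0.1, -0.1, -2.7]
grip_width: 0.0413
grip_force: 34.9
```

Emit:
{"name": "move_arm", "arguments": {
  "commands": [
    {"hand":3.5,"travel":[0,0,-2],"twist":[0,0,0]},
    {"hand":3.5,"travel":[0,0,-2],"twist":[0,0,0]},
    {"hand":3.5,"travel":[0,0.5,-1.5],"twist":[0,0,0]},
    {"hand":3.5,"travel":[-0.3,1,-0.5],"twist":[0,0,0]},
    {"hand":3.5,"travel":[-0.6,2,0],"twist":[0,0,0]}
  ]
}}

```text
time: 5.0
position: [0.4718, -0.0195, 0.1867]
tool_rot: [1.0, 0.001, 0.001, 0.0]
ft_force: [-0.1, -0.5, -3.1]
grip_width: 0.0412
grip_force: 35.0
```

Emit:
{"name": "move_arm", "arguments": {
  "commands": [
    {"hand":3.5,"travel":[-0.9,3,0],"twist":[0,0,0]},
    {"hand":3.5,"travel":[-0.9,3,0],"twist":[0,0,0]},
    {"hand":3.5,"travel":[-0.9,3,0],"twist":[0,0,0]},
    {"hand":3.5,"travel":[-0.9,3,0],"twist":[0,0,0]},
    {"hand":3.5,"travel":[-0.9,3,0],"twist":[0,0,0]}
  ]
}}

```text
time: 5.42
position: [0.4244, -0.1711, 0.1848]
tool_rot: [1.0, -0.0, -0.001, -0.001]
ft_force: [0.3, -0.9, -2.9]
grip_width: 0.0409
grip_force: 35.0
```

Emit:
{"name": "move_arm", "arguments": {
  "commands": [
    {"hand":3.5,"travel":[-0.9,3,0],"twist":[0,0,0]},
    {"hand":3.5,"travel":[-0.9,3,0],"twist":[0,0,0]},
    {"hand":3.5,"travel":[-0.9,3,0],"twist":[0,0,0]},
    {"hand":3.5,"travel":[-0.6,2,0],"twist":[0,0,0]},
    {"hand":3.5,"travel":[0,1.5,0],"twist":[0,0,0]}
  ]
}}

```text
time: 5.83
position: [0.391, -0.2967, 0.1847]
tool_rot: [1.0, -0.001, -0.001, -0.001]
ft_force: [-0.5, 0.0, -3.2]
grip_width: 0.0412
grip_force: 35.0
```

Emit:
{"name": "move_arm", "arguments": {
  "commands": [
    {"hand":3.5,"travel":[0,0.5,0],"twist":[0,0,0]},
    {"hand":3.5,"travel":[0,0,0],"twist":[0,0,0]},
    {"hand":3.5,"travel":[0,0,0],"twist":[0,0,0]}
  ]
}}

```text
time: 6.08
position: [0.3928, -0.2987, 0.1851]
tool_rot: [1.0, 0.0, -0.001, -0.001]
ft_force: [0.4, 0.5, -3.1]
grip_width: 0.0408
grip_force: 35.0
```

```bash
python3 - <<'E'
from h import *
c=shot("wrist"); save(c,"w3"); t=shot("top"); save(t,"top3"); o=robot.get_obs(); print(o["time"],o["position"],o["grip_width"])
cv2.imwrite("pics/c3.png",np.vstack([c["frame"][:300,:,::-1],t["frame"][90:290,:,::-1]]))
E
```

```text
6.1833 [ 0.3930082  -0.2980899   0.18520374] 0.04104117722613629
```

View pics/c3.png

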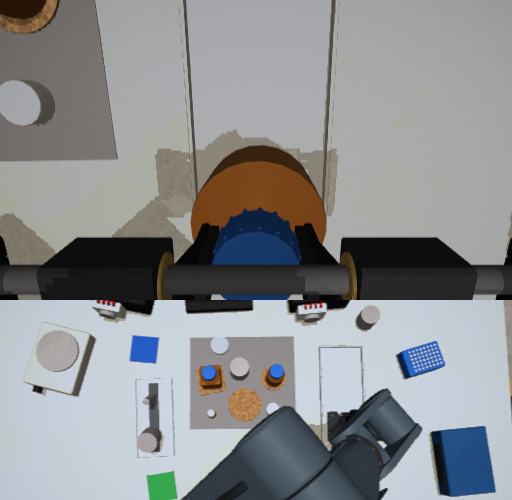

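The wide bottle is held upright and centred between the tray walls (cols 185–335, bottle at 258). The top view shows the wide pad free. I'm lowering it.

Emit:
{"name": "move_arm", "arguments": {
  "commands": [
    {"hand":3.5,"travel":[0,0,2],"twist":[0,0,0]},
    {"hand":3.5,"travel":[0,0,2.5],"twist":[0,0,0]},
    {"hand":3.5,"travel":[0,0,2],"twist":[0,0,0]},
    {"hand":3.5,"travel":[0,0,1],"twist":[0,0,0]},
    {"hand":3.5,"travel":[0,0,0.4],"twist":[0,0,0]}
  ]
}}

```text
time: 6.6
position: [0.3927, -0.298, 0.1051]
tool_rot: [1.0, 0.001, -0.001, -0.002]
ft_force: [-0.2, 0.3, -2.1]
grip_width: 0.0415
grip_force: 35.0
```

Emit:
{"name": "move_arm", "arguments": {
  "commands": [
    {"hand":3.5,"travel":[0,0,0.2],"twist":[0,0,0]},
    {"hand":3.5,"travel":[0,0,0.1],"twist":[0,0,0]},
    {"hand":3.5,"travel":[0,0,0],"twist":[0,0,0]}
  ]
}}

```text
time: 6.85
position: [0.3937, -0.3003, 0.1043]
tool_rot: [1.0, 0.0, 0.001, 0.001]
ft_force: [-0.7, -0.7, -3.4]
grip_width: 0.0413
grip_force: 35.0
```

Emit:
{"name": "move_arm", "arguments": {
  "commands": [
    {"hand":3.5,"travel":[0,0,0.1],"twist":[0,0,0]},
    {"hand":3.5,"travel":[0,0,0.1],"twist":[0,0,0]},
    {"hand":3.5,"travel":[0,0,0],"twist":[0,0,0]}
  ]
}}

```text
time: 7.1
position: [0.3932, -0.3002, 0.1019]
tool_rot: [1.0, 0.0, 0.0, 0.0]
ft_force: [0.2, -0.8, -2.6]
grip_width: 0.0412
grip_force: 35.0
```

Emit:
{"name": "move_arm", "arguments": {
  "commands": [
    {"hand":3.5,"travel":[0,0,0.1],"twist":[0,0,0]},
    {"hand":3.5,"travel":[0,0,0],"twist":[0,0,0]},
    {"hand":3.5,"travel":[0,0,0],"twist":[0,0,0]}
  ]
}}

```text
time: 7.35
position: [0.3932, -0.3002, 0.1007]
tool_rot: [1.0, 0.0, 0.0, 0.0]
ft_force: [0.1, -0.7, -2.1]
grip_width: 0.0408
grip_force: 34.9
```

Emit:
{"name": "move_arm", "arguments": {
  "commands": [
    {"hand":3.5,"travel":[0,0,0.1],"twist":[0,0,0]},
    {"hand":8,"travel":[0,0,0],"twist":[0,0,0]},
    {"hand":8,"travel":[0,0,0],"twist":[0,0,0]},
    {"hand":8,"travel":[0,0,0],"twist":[0,0,0]},
    {"hand":8,"travel":[0,0,0],"twist":[0,0,0]}
  ]
}}

```text
time: 7.77
position: [0.3931, -0.2999, 0.0996]
tool_rot: [1.0, 0.0, 0.0, -0.0]
ft_force: [0.4, -0.3, -0.2]
grip_width: 0.06
grip_force: 0.0
```

Emit:
{"name": "move_arm", "arguments": {
  "commands": [
    {"hand":8,"travel":[0,0,0],"twist":[0,0,0]},
    {"hand":8,"travel":[0,0,0],"twist":[0,0,0]},
    {"hand":8,"travel":[0,0,-2],"twist":[0,0,0]},
    {"hand":8,"travel":[0,0,-4],"twist":[0,0,0]},
    {"hand":8,"travel":[0,0,-4],"twist":[0,0,0]}
  ]
}}

```text
time: 8.18
position: [0.3921, -0.2989, 0.1993]
tool_rot: [1.0, -0.0, -0.002, -0.002]
ft_force: [0.6, -1.7, -0.3]
grip_width: 0.0792
grip_force: 0.0
```

Emit:
{"name": "move_arm", "arguments": {
  "commands": [
    {"hand":8,"travel":[2.4,-3.1,0],"twist":[0,0,0]},
    {"hand":8,"travel":[2.4,-3.1,0],"twist":[0,0,0]},
    {"hand":8,"travel":[2.4,-3.1,0],"twist":[0,0,0]},
    {"hand":8,"travel":[2.4,-3.1,0],"twist":[0,0,0]},
    {"hand":8,"travel":[2.5,-3.1,0],"twist":[0,0,0]}
  ]
}}

```text
time: 8.6
position: [0.5146, -0.1434, 0.1997]
tool_rot: [1.0, -0.0, -0.0, -0.0]
ft_force: [0.3, -1.3, -0.8]
grip_width: 0.0802
grip_force: 0.0
```

Emit:
{"name": "move_arm", "arguments": {
  "commands": [
    {"hand":8,"travel":[2.5,-3.1,0],"twist":[0,0,0]},
    {"hand":8,"travel":[2.5,-3.2,0],"twist":[0,0,0]},
    {"hand":8,"travel":[0,0,0],"twist":[0,0,0]},
    {"hand":8,"travel":[0,0,0],"twist":[0,0,0]},
    {"hand":8,"travel":[0,0,0],"twist":[0,0,0]}
  ]
}}

```text
time: 9.02
position: [0.5634, -0.0818, 0.1991]
tool_rot: [1.0, 0.001, -0.001, 0.0]
ft_force: [-0.8, 0.6, 0.1]
grip_width: 0.08
grip_force: 0.0
```

```bash
python3 - <<'E'
from h import *
o=robot.get_obs(); print(o["time"],o["position"],o["q"].round(2))
t=shot("top"); print(blobs(blue(t)))
E
```

```text
9.0167 [ 0.56343604 -0.08178908  0.19914063] [-0.34  0.5   1.61 -0.    1.03  1.23]
[((np.float64(143.8), np.float64(138.8)), [130, 126, 28, 27, 638]), ((np.float64(420.2), np.float64(149.5)), [400, 131, 45, 36, 533]), ((np.float64(208.5), np.float64(162.5)), [202, 156, 14, 14, 153]), ((np.float64(350.4), np.float64(219.3)), [343, 213, 15, 14, 160]), ((np.float64(466.9), np.float64(251.0)), [440, 217, 55, 69, 2946])]
```

Emit:
{"name": "move_arm", "arguments": {
  "commands": [
    {"hand":6.2,"travel":[0,0,3],"twist":[0,0,0]},
    {"hand":6.2,"travel":[0,0,3],"twist":[0,0,0]},
    {"hand":6.2,"travel":[0,0,1.5],"twist":[0,0,0]},
    {"hand":6.2,"travel":[0,0,0.6],"twist":[0,0,0]},
    {"hand":6.2,"travel":[0,0,0],"twist":[0,0,0]}
  ]
}}

```text
time: 9.48
position: [0.5624, -0.0831, 0.1171]
tool_rot: [1.0, -0.001, -0.002, -0.001]
ft_force: [0.7, 0.7, -0.3]
grip_width: 0.0635
grip_force: 0.0
```

Emit:
{"name": "move_arm", "arguments": {
  "commands": [
    {"hand":3.5,"travel":[0,0,0],"twist":[0,0,0]},
    {"hand":3.5,"travel":[0,0,0],"twist":[0,0,0]},
    {"hand":3.5,"travel":[0,0,0],"twist":[0,0,0]},
    {"hand":3.5,"travel":[0,0,0],"twist":[0,0,0]},
    {"hand":3.5,"travel":[0,0,0],"twist":[0,0,0]}
  ]
}}

```text
time: 9.9
position: [0.5648, -0.0823, 0.1197]
tool_rot: [1.0, 0.0, 0.001, 0.001]
ft_force: [0.3, -0.5, 3.7]
grip_width: 0.0414
grip_force: 35.0
```

Emit:
{"name": "move_arm", "arguments": {
  "commands": [
    {"hand":3.5,"travel":[0,0,0],"twist":[0,0,0]},
    {"hand":3.5,"travel":[0,0,0],"twist":[0,0,0]}
  ]
}}

```text
time: 10.07
position: [0.5649, -0.0823, 0.1197]
tool_rot: [1.0, 0.0, 0.001, 0.001]
ft_force: [-0.3, -1.3, 6.4]
grip_width: 0.0411
grip_force: 35.0
```

Emit:
{"name": "move_arm", "arguments": {
  "commands": [
    {"hand":3.5,"travel":[0,0,-1],"twist":[0,0,0]},
    {"hand":3.5,"travel":[0,0,-2],"twist":[0,0,0]},
    {"hand":3.5,"travel":[0,0,-3],"twist":[0,0,0]},
    {"hand":3.5,"travel":[0,0,-1.5],"twist":[0,0,0]},
    {"hand":3.5,"travel":[0.3,1.4,-0.5],"twist":[0,0,0]}
  ]
}}

```text
time: 10.48
position: [0.5674, -0.0942, 0.2013]
tool_rot: [1.0, 0.001, 0.001, -0.0]
ft_force: [0.8, -0.4, -2.1]
grip_width: 0.0411
grip_force: 35.0
```

Emit:
{"name": "move_arm", "arguments": {
  "commands": [
    {"hand":3.5,"travel":[0.5,2.5,0],"twist":[0,0,0]},
    {"hand":3.5,"travel":[0.5,3.2,0],"twist":[0,0,0]},
    {"hand":3.5,"travel":[0.5,3.2,0],"twist":[0,0,0]},
    {"hand":3.5,"travel":[0.5,3.2,0],"twist":[0,0,0]},
    {"hand":3.5,"travel":[0.5,3.2,0],"twist":[0,0,0]}
  ]
}}

```text
time: 10.9
position: [0.5914, -0.2508, 0.1975]
tool_rot: [1.0, 0.0, -0.001, -0.001]
ft_force: [0.2, 0.1, -1.6]
grip_width: 0.0412
grip_force: 35.0
```

Emit:
{"name": "move_arm", "arguments": {
  "commands": [
    {"hand":3.5,"travel":[0.5,2.5,0],"twist":[0,0,0]},
    {"hand":3.5,"travel":[0.3,1.7,0],"twist":[0,0,0]},
    {"hand":3.5,"travel":[0.2,0.8,0],"twist":[0,0,0]},
    {"hand":3.5,"travel":[0,0,0],"twist":[0,0,0]},
    {"hand":3.5,"travel":[0,0,0],"twist":[0,0,0]}
  ]
}}

```text
time: 11.32
position: [0.6013, -0.2984, 0.1975]
tool_rot: [1.0, -0.0, -0.001, -0.001]
ft_force: [0.3, 0.2, -1.3]
grip_width: 0.0414
grip_force: 35.0
```

Emit:
{"name": "move_arm", "arguments": {
  "commands": [
    {"hand":3.5,"travel":[0,0,2],"twist":[0,0,0]},
    {"hand":3.5,"travel":[0,0,2.5],"twist":[0,0,0]},
    {"hand":3.5,"travel":[0,0,2],"twist":[0,0,0]},
    {"hand":3.5,"travel":[0,0,0.7],"twist":[0,0,0]},
    {"hand":3.5,"travel":[0,0,0],"twist":[0,0,0]}
  ]
}}

```text
time: 11.73
position: [0.6004, -0.2962, 0.1241]
tool_rot: [1.0, 0.001, -0.003, -0.002]
ft_force: [-1.4, 0.1, -1.9]
grip_width: 0.0411
grip_force: 35.0
```

Emit:
{"name": "move_arm", "arguments": {
  "commands": [
    {"hand":3.5,"travel":[0,0,0.2],"twist":[0,0,0]},
    {"hand":3.5,"travel":[0,0,0.1],"twist":[0,0,0]},
    {"hand":3.5,"travel":[0,0,0],"twist":[0,0,0]},
    {"hand":3.5,"travel":[0,0,0],"twist":[0,0,0]}
  ]
}}

```text
time: 12.07
position: [0.6028, -0.2993, 0.1249]
tool_rot: [1.0, 0.0, 0.001, 0.001]
ft_force: [-0.2, 0.5, -2.1]
grip_width: 0.0408
grip_force: 35.0
```

Emit:
{"name": "move_arm", "arguments": {
  "commands": [
    {"hand":3.5,"travel":[0,0,0.3],"twist":[0,0,0]},
    {"hand":3.5,"travel":[0,0,0.2],"twist":[0,0,0]},
    {"hand":3.5,"travel":[0,0,0.1],"twist":[0,0,0]},
    {"hand":3.5,"travel":[0,0,0],"twist":[0,0,0]},
    {"hand":3.5,"travel":[0,0,0],"twist":[0,0,0]}
  ]
}}

```text
time: 12.48
position: [0.6027, -0.2995, 0.1197]
tool_rot: [1.0, -0.0, 0.001, 0.001]
ft_force: [-1.1, 1.1, 6.7]
grip_width: 0.0415
grip_force: 35.0
```

Emit:
{"name": "move_arm", "arguments": {
  "commands": [
    {"hand":8,"travel":[0,0,0],"twist":[0,0,0]},
    {"hand":8,"travel":[0,0,0],"twist":[0,0,0]},
    {"hand":8,"travel":[0,0,0],"twist":[0,0,0]},
    {"hand":8,"travel":[0,0,0],"twist":[0,0,0]},
    {"hand":8,"travel":[0,0,0],"twist":[0,0,0]}
  ]
}}

```text
time: 12.9
position: [0.602, -0.2989, 0.1172]
tool_rot: [1.0, 0.0, -0.0, -0.0]
ft_force: [-0.2, -0.6, 0.3]
grip_width: 0.067
grip_force: 0.0
```

Emit:
{"name": "move_arm", "arguments": {
  "commands": [
    {"hand":8,"travel":[0,0,0],"twist":[0,0,0]},
    {"hand":8,"travel":[0,0,-2],"twist":[0,0,0]},
    {"hand":8,"travel":[0,0,-4],"twist":[0,0,0]},
    {"hand":8,"travel":[0,0,-3],"twist":[0,0,0]},
    {"hand":8,"travel":[0,-1.5,0],"twist":[0,0,0]}
  ]
}}

```text
time: 13.32
position: [0.6062, -0.2891, 0.215]
tool_rot: [1.0, -0.001, 0.007, 0.005]
ft_force: [1.2, -0.4, 0.1]
grip_width: 0.0796
grip_force: 0.0
```

Emit:
{"name": "move_arm", "arguments": {
  "commands": [
    {"hand":8,"travel":[-0.4,-4,0],"twist":[0,0,0]},
    {"hand":8,"travel":[-0.4,-4,0],"twist":[0,0,0]},
    {"hand":8,"travel":[-0.4,-4,0],"twist":[0,0,0]},
    {"hand":8,"travel":[-0.4,-4,0],"twist":[0,0,0]},
    {"hand":8,"travel":[-0.4,-4,0],"twist":[0,0,0]}
  ]
}}

```text
time: 13.73
position: [0.5813, -0.082, 0.2072]
tool_rot: [1.0, -0.0, -0.0, -0.0]
ft_force: [0.7, 0.6, 0.5]
grip_width: 0.0801
grip_force: 0.0
```

Emit:
{"name": "move_arm", "arguments": {
  "commands": [
    {"hand":8,"travel":[-0.4,-4,0],"twist":[0,0,0]},
    {"hand":8,"travel":[-0.4,-4,0],"twist":[0,0,0]},
    {"hand":8,"travel":[-0.4,-4,0],"twist":[0,0,0]},
    {"hand":8,"travel":[-0.4,-4,0],"twist":[0,0,0]},
    {"hand":8,"travel":[-0.5,-4.1,0],"twist":[0,0,0]}
  ]
}}

```text
time: 14.15
position: [0.5604, 0.1189, 0.2073]
tool_rot: [1.0, -0.0, -0.0, -0.0]
ft_force: [0.9, 1.0, -0.2]
grip_width: 0.0799
grip_force: 0.0
```

Emit:
{"name": "move_arm", "arguments": {
  "commands": [
    {"hand":8,"travel":[0,0,0],"twist":[0,0,0]},
    {"hand":8,"travel":[0,0,0],"twist":[0,0,0]},
    {"hand":8,"travel":[0,0,0],"twist":[0,0,0]}
  ]
}}

```text
time: 14.4
position: [0.5609, 0.1171, 0.2073]
tool_rot: [1.0, 0.001, -0.0, 0.0]
ft_force: [0.4, -0.1, 0.0]
grip_width: 0.0803
grip_force: 0.0
```

```bash
python3 - <<'E'
from h import *
o=robot.get_obs(); print(o["time"],o["position"],o["q"].round(2))
t=shot("top"); save(t,"top4"); print(blobs(blue(t))); w=shot("wrist"); save(w,"w4")
E
```

```text
14.4 [0.56093389 0.11706687 0.20731228] [ 0.01  0.49  1.6  -0.    1.05  1.58]
[((np.float64(143.8), np.float64(138.9)), [130, 126, 28, 27, 640]), ((np.float64(420.3), np.float64(149.3)), [401, 131, 44, 36, 529]), ((np.float64(349.1), np.float64(148.6)), [342, 142, 15, 14, 157]), ((np.float64(350.4), np.float64(219.3)), [343, 213, 15, 14, 160]), ((np.float64(466.9), np.float64(251.0)), [440, 217, 55, 69, 2942])]
```

View pics/top4.png

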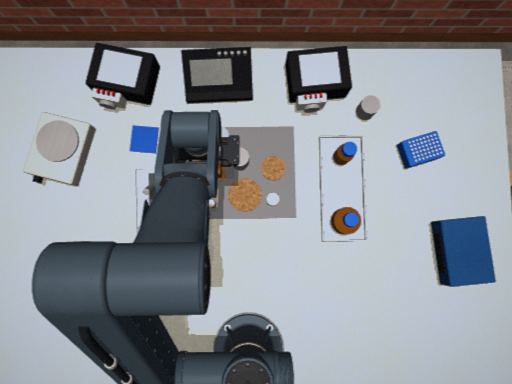

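Slim (349,149) and wide (350,219) both stand upright in the tray. Next is the square bottle.

Emit:
{"name": "move_arm", "arguments": {
  "commands": [
    {"hand":6.2,"travel":[0,-0.2,3],"twist":[0,0,0]},
    {"hand":6.2,"travel":[0,0,3.5],"twist":[0,0,0]},
    {"hand":6.2,"travel":[0,0,2],"twist":[0,0,0]},
    {"hand":6.2,"travel":[0,0,1.1],"twist":[0,0,0]},
    {"hand":6.2,"travel":[0,0,0.2],"twist":[0,0,0]}
  ]
}}

```text
time: 14.92
position: [0.56, 0.1174, 0.1073]
tool_rot: [1.0, -0.001, -0.002, 0.0]
ft_force: [-1.4, -0.3, -0.9]
grip_width: 0.0629
grip_force: 0.0
```

Emit:
{"name": "move_arm", "arguments": {
  "commands": [
    {"hand":3.5,"travel":[0,0,0],"twist":[0,0,0]},
    {"hand":3.5,"travel":[0,0,0],"twist":[0,0,0]},
    {"hand":3.5,"travel":[0,0,0],"twist":[0,0,0]},
    {"hand":3.5,"travel":[0,0,0],"twist":[0,0,0]},
    {"hand":3.5,"travel":[0,0,0],"twist":[0,0,0]}
  ]
}}

```text
time: 15.33
position: [0.5621, 0.1189, 0.111]
tool_rot: [1.0, 0.0, 0.002, 0.0]
ft_force: [-0.0, -0.6, 3.1]
grip_width: 0.0415
grip_force: 35.0
```

Emit:
{"name": "move_arm", "arguments": {
  "commands": [
    {"hand":3.5,"travel":[0,0,0],"twist":[0,0,0]},
    {"hand":3.5,"travel":[0,0,0],"twist":[0,0,0]}
  ]
}}

```text
time: 15.5
position: [0.5621, 0.1189, 0.1109]
tool_rot: [1.0, 0.0, 0.001, 0.0]
ft_force: [-0.5, -1.4, 5.7]
grip_width: 0.0408
grip_force: 35.0
```

Emit:
{"name": "move_arm", "arguments": {
  "commands": [
    {"hand":3.5,"travel":[0,0,-1],"twist":[0,0,0]},
    {"hand":3.5,"travel":[0,0,-2],"twist":[0,0,0]},
    {"hand":3.5,"travel":[0,0,-3.5],"twist":[0,0,0]},
    {"hand":3.5,"travel":[0,0,-2.5],"twist":[0,0,0]},
    {"hand":3.5,"travel":[-0.5,1,-1],"twist":[0,0,0]}
  ]
}}

```text
time: 15.92
position: [0.5586, 0.1104, 0.2133]
tool_rot: [1.0, 0.001, 0.004, -0.001]
ft_force: [1.8, -0.8, -2.2]
grip_width: 0.0411
grip_force: 35.0
```

Emit:
{"name": "move_arm", "arguments": {
  "commands": [
    {"hand":3.5,"travel":[-1,2,0],"twist":[0,0,0]},
    {"hand":3.5,"travel":[-1,3,0],"twist":[0,0,0]},
    {"hand":3.5,"travel":[-1,3.5,0],"twist":[0,0,0]},
    {"hand":3.5,"travel":[-1,3.5,0],"twist":[0,0,0]},
    {"hand":3.5,"travel":[-1,3.5,0],"twist":[0,0,0]}
  ]
}}

```text
time: 16.33
position: [0.5037, -0.047, 0.2087]
tool_rot: [1.0, 0.001, -0.001, -0.0]
ft_force: [1.1, -1.0, -3.5]
grip_width: 0.0413
grip_force: 35.0
```

Emit:
{"name": "move_arm", "arguments": {
  "commands": [
    {"hand":3.5,"travel":[-1,3.5,0],"twist":[0,0,0]},
    {"hand":3.5,"travel":[0,3.5,0],"twist":[0,0,0]},
    {"hand":3.5,"travel":[0,3.5,0],"twist":[0,0,0]},
    {"hand":3.5,"travel":[0,3.5,0],"twist":[0,0,0]},
    {"hand":3.5,"travel":[0,3.5,0],"twist":[0,0,0]}
  ]
}}

```text
time: 16.75
position: [0.494, -0.2222, 0.2086]
tool_rot: [1.0, -0.0, -0.001, -0.001]
ft_force: [1.5, 0.7, -3.5]
grip_width: 0.041
grip_force: 35.0
```

Emit:
{"name": "move_arm", "arguments": {
  "commands": [
    {"hand":3.5,"travel":[0,3.5,0],"twist":[0,0,0]},
    {"hand":3.5,"travel":[0,2.4,0],"twist":[0,0,0]},
    {"hand":3.5,"travel":[0,1.5,0],"twist":[0,0,0]},
    {"hand":3.5,"travel":[0,0.5,0],"twist":[0,0,0]},
    {"hand":3.5,"travel":[0,0,0],"twist":[0,0,0]}
  ]
}}

```text
time: 17.17
position: [0.4952, -0.3002, 0.2087]
tool_rot: [1.0, -0.001, -0.001, -0.001]
ft_force: [-0.1, -0.1, -3.4]
grip_width: 0.0418
grip_force: 35.0
```

Emit:
{"name": "move_arm", "arguments": {
  "commands": [
    {"hand":3.5,"travel":[0,0,0],"twist":[0,0,0]},
    {"hand":3.5,"travel":[0,0,0],"twist":[0,0,0]}
  ]
}}

```text
time: 17.33
position: [0.4956, -0.2977, 0.2092]
tool_rot: [1.0, 0.001, -0.001, -0.001]
ft_force: [0.3, 0.0, -2.8]
grip_width: 0.0412
grip_force: 35.0
```

Emit:
{"name": "move_arm", "arguments": {
  "commands": [
    {"hand":3.5,"travel":[0.1,0,2],"twist":[0,0,0]},
    {"hand":3.5,"travel":[0,0,3],"twist":[0,0,0]},
    {"hand":3.5,"travel":[0,0,2.5],"twist":[0,0,0]},
    {"hand":3.5,"travel":[0,0,1.3],"twist":[0,0,0]},
    {"hand":3.5,"travel":[0,0,0.4],"twist":[0,0,0]}
  ]
}}

```text
time: 17.75
position: [0.4957, -0.2967, 0.115]
tool_rot: [1.0, 0.001, -0.002, -0.002]
ft_force: [0.2, 1.3, -2.8]
grip_width: 0.0415
grip_force: 35.0
```

Emit:
{"name": "move_arm", "arguments": {
  "commands": [
    {"hand":3.5,"travel":[0,0,0.2],"twist":[0,0,0]},
    {"hand":3.5,"travel":[0,0,0.2],"twist":[0,0,0]},
    {"hand":3.5,"travel":[0,0,0],"twist":[0,0,0]},
    {"hand":3.5,"travel":[0,0,0],"twist":[0,0,0]}
  ]
}}

```text
time: 18.08
position: [0.4978, -0.3003, 0.1147]
tool_rot: [1.0, 0.0, 0.001, 0.001]
ft_force: [1.1, 0.8, -3.6]
grip_width: 0.0412
grip_force: 35.0
```

Emit:
{"name": "move_arm", "arguments": {
  "commands": [
    {"hand":3.5,"travel":[0,0,0.2],"twist":[0,0,0]},
    {"hand":3.5,"travel":[0,0,0.2],"twist":[0,0,0]},
    {"hand":3.5,"travel":[0,0,0.1],"twist":[0,0,0]},
    {"hand":3.5,"travel":[0,0,0],"twist":[0,0,0]},
    {"hand":3.5,"travel":[0,0,0],"twist":[0,0,0]}
  ]
}}

```text
time: 18.5
position: [0.4977, -0.3007, 0.1109]
tool_rot: [1.0, -0.0, 0.001, 0.001]
ft_force: [-2.0, 0.8, 8.8]
grip_width: 0.0412
grip_force: 35.0
```

Emit:
{"name": "move_arm", "arguments": {
  "commands": [
    {"hand":8,"travel":[0,0,0],"twist":[0,0,0]},
    {"hand":8,"travel":[0,0,0],"twist":[0,0,0]},
    {"hand":8,"travel":[0,0,0],"twist":[0,0,0]},
    {"hand":8,"travel":[0,0,0],"twist":[0,0,0]},
    {"hand":8,"travel":[0,0,0],"twist":[0,0,0]}
  ]
}}

```text
time: 18.92
position: [0.4971, -0.3, 0.1084]
tool_rot: [1.0, 0.0, -0.0, -0.0]
ft_force: [-0.8, 0.0, 0.6]
grip_width: 0.0664
grip_force: 0.0
```

Emit:
{"name": "move_arm", "arguments": {
  "commands": [
    {"hand":8,"travel":[0,0,0],"twist":[0,0,0]},
    {"hand":8,"travel":[0,0,-2],"twist":[0,0,0]},
    {"hand":8,"travel":[0,0,-4],"twist":[0,0,0]},
    {"hand":8,"travel":[0,0,-4],"twist":[0,0,0]},
    {"hand":8,"travel":[0,-1.5,-3],"twist":[0,0,0]}
  ]
}}

```text
time: 19.33
position: [0.4983, -0.2879, 0.2413]
tool_rot: [1.0, -0.001, 0.002, 0.002]
ft_force: [1.0, -0.3, 0.6]
grip_width: 0.0797
grip_force: 0.0
```

Emit:
{"name": "move_arm", "arguments": {
  "commands": [
    {"hand":8,"travel":[-0.3,-3.5,-1.2],"twist":[0,0,0]},
    {"hand":8,"travel":[-0.3,-3.5,-1.2],"twist":[0,0,0]},
    {"hand":8,"travel":[-0.3,-3.5,-1.2],"twist":[0,0,0]},
    {"hand":8,"travel":[-0.3,-3.5,-1.2],"twist":[0,0,0]},
    {"hand":8,"travel":[-0.3,-3.5,-1.2],"twist":[0,0,0]}
  ]
}}

```text
time: 19.75
position: [0.4815, -0.1084, 0.299]
tool_rot: [1.0, -0.0, -0.0, -0.0]
ft_force: [0.2, -0.0, 0.3]
grip_width: 0.0797
grip_force: 0.0
```

Emit:
{"name": "move_arm", "arguments": {
  "commands": [
    {"hand":8,"travel":[-0.3,-3.5,-1.2],"twist":[0,0,0]},
    {"hand":8,"travel":[-0.3,-3.5,-1.2],"twist":[0,0,0]},
    {"hand":8,"travel":[-0.3,-3.5,-1.2],"twist":[0,0,0]},
    {"hand":8,"travel":[0,0,0],"twist":[0,0,0]},
    {"hand":8,"travel":[0,0,0],"twist":[0,0,0]}
  ]
}}

```text
time: 20.17
position: [0.473, -0.0035, 0.3353]
tool_rot: [1.0, 0.002, 0.001, 0.0]
ft_force: [-0.1, -0.6, -0.8]
grip_width: 0.0799
grip_force: 0.0
```

Emit:
{"name": "move_arm", "arguments": {
  "commands": [
    {"hand":8,"travel":[0,0,0],"twist":[0,0,0]},
    {"hand":8,"travel":[0,0,0],"twist":[0,0,0]}
  ]
}}

```text
time: 20.33
position: [0.473, -0.006, 0.3339]
tool_rot: [1.0, -0.001, -0.001, 0.0]
ft_force: [-0.4, 0.2, 1.0]
grip_width: 0.0799
grip_force: 0.0
```

```bash
python3 - <<'E'
from h import *
w=shot("wrist"); save(w,"w5");o=robot.get_obs(); print(o["time"],o["position"])
t=shot("top"); save(t,"top5"); print(blobs(blue(t)))
E
```

```text
20.3833 [ 0.47302857 -0.0061591   0.33385321]
[((np.float64(143.8), np.float64(138.9)), [130, 126, 28, 27, 639]), ((np.float64(420.6), np.float64(149.4)), [401, 131, 44, 35, 548]), ((np.float64(349.2), np.float64(148.5)), [342, 142, 15, 14, 155]), ((np.float64(349.6), np.float64(184.0)), [343, 177, 14, 15, 157]), ((np.float64(350.5), np.float64(219.3)), [344, 213, 14, 14, 159]), ((np.float64(467.0), np.float64(251.0)), [440, 217, 55, 69, 2937])]
```

Emit:
{"name": "move_arm", "arguments": {
  "commands": [
    {"hand":8,"travel":[0,-3.5,0],"twist":[0,0,0]},
    {"hand":8,"travel":[0,-3.5,0],"twist":[0,0,0]},
    {"hand":8,"travel":[0,-3.5,0],"twist":[0,0,0]},
    {"hand":8,"travel":[0,-3.5,0],"twist":[0,0,0]},
    {"hand":8,"travel":[0,0,0],"twist":[0,0,0]}
  ]
}}

```text
time: 20.85
position: [0.4728, 0.1389, 0.3341]
tool_rot: [1.0, 0.002, -0.0, -0.002]
ft_force: [-0.3, 0.1, 0.3]
grip_width: 0.0798
grip_force: 0.0
```

Emit:
{"name": "move_arm", "arguments": {
  "commands": [
    {"hand":8,"travel":[0,0,0],"twist":[0,0,0]},
    {"hand":8,"travel":[0,0,0],"twist":[0,0,0]},
    {"hand":8,"travel":[0,0,0],"twist":[0,0,0]}
  ]
}}

```text
time: 21.1
position: [0.4733, 0.1335, 0.3342]
tool_rot: [1.0, -0.001, -0.0, 0.0]
ft_force: [-0.0, 0.7, 0.6]
grip_width: 0.0803
grip_force: 0.0
```

```bash
python3 - <<'E'
from h import *
w=shot("wrist"); save(w,"w6");o=robot.get_obs(); print(o["time"],o["position"])
E
```

```text
21.15 [0.47334317 0.133472   0.33434217]
```

Emit:
{"name": "move_arm", "arguments": {
  "commands": [
    {"hand":8,"travel":[-1,-3.5,0],"twist":[0,0,0]},
    {"hand":8,"travel":[-1,-3.5,0],"twist":[0,0,0]},
    {"hand":8,"travel":[-1,-3.5,0],"twist":[0,0,0]},
    {"hand":8,"travel":[0,-3.5,0],"twist":[0,0,0]},
    {"hand":8,"travel":[0,0,0],"twist":[0,0,0]}
  ]
}}

```text
time: 21.57
position: [0.4431, 0.2787, 0.3348]
tool_rot: [1.0, 0.001, 0.001, -0.002]
ft_force: [1.1, -0.2, 0.3]
grip_width: 0.0801
grip_force: 0.0
```

Emit:
{"name": "move_arm", "arguments": {
  "commands": [
    {"hand":8,"travel":[0,0,0],"twist":[0,0,0]},
    {"hand":8,"travel":[0,0,0],"twist":[0,0,0]},
    {"hand":8,"travel":[0,0,0],"twist":[0,0,0]}
  ]
}}

```text
time: 21.82
position: [0.4435, 0.2734, 0.3344]
tool_rot: [1.0, -0.001, -0.0, 0.0]
ft_force: [-0.4, -0.6, 0.4]
grip_width: 0.0798
grip_force: 0.0
```

```bash
python3 - <<'E'
from h import *
w=shot("wrist"); save(w,"w7");o=robot.get_obs(); print(o["time"],o["position"])
E
```

```text
21.8667 [0.44348376 0.27338035 0.33449033]
```

View pics/w6.png

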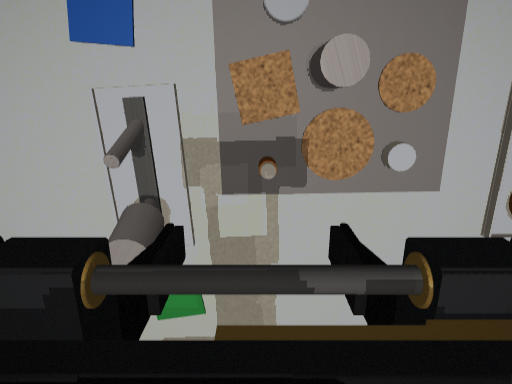

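View pics/w7.png

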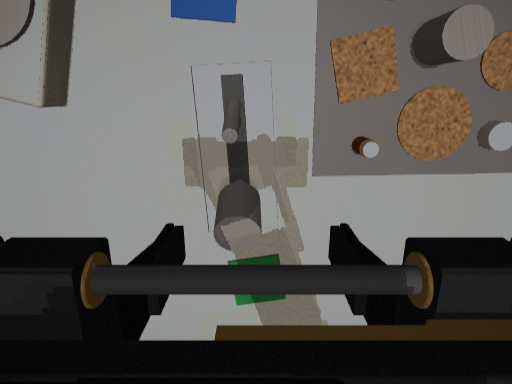

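w6 shows all three pads free. The cup top is at (345,60), the peg end near (111,160) and the occupied cup at (138,235). In w7 the peg end is near (230,135), and the plate's top corners are at (193,66) and (271,62). I'll zoom in on the peg end and measure pads and cup.

```bash
python3 - <<'E'
from h import *
W={n:load(n) for n in ("w1","w2","w5","w6","w7")}
for n in W:
    c=W[n]; h=cv2.cvtColor(c["frame"],cv2.COLOR_RGB2HSV)
    m=((h[...,0]>=5)&(h[...,0]<=22)&(h[...,1]>110)&(h[...,2]>90)).astype(np.uint8)
    m=cv2.morphologyEx(m,cv2.MORPH_CLOSE,np.ones((5,5)))
    if n in("w5","w6","w7"):
        for p in cv2.findContours(m,0,2)[0]:
            if cv2.contourArea(p)<1000: continue
            x,y,w,hh=cv2.boundingRect(p)
            if x<=0 or x+w>=511 or y<=0 or y>250: continue
            P=np.array([onz(c,q[0],.004)[:2]*1000 for q in p],np.float32)
            M=cv2.moments(P); r=cv2.minAreaRect(P); px=cv2.moments(p)
            print(n,"pad px",np.round([px["m10"]/px["m00"],px["m01"]/px["m00"]],1),"cen",np.round([M["m10"]/M["m00"],M["m01"]/M["m00"]],1),"rect",np.round(r[0],1),np.round(r[1],1),round(r[2],1))
crops=[]
for n,(x,y) in (("w6",(125,140)),("w7",(232,115)),("w2",(65,140))):
    crops.append(cv2.resize(W[n]["frame"][y-50:y+50,x-33:x+33,::-1],None,fx=4,fy=4,interpolation=cv2.INTER_CUBIC))
cv2.imwrite("pics/peg.png",np.hstack(crops))
# cup top disc: bright low-sat blob
for n,(x,y) in (("w1",(195,58)),("w2",(282,59)),("w5",(240,60)),("w6",(345,60)),("w7",(466,32))):
    c=W[n]; g=cv2.cvtColor(c["frame"],cv2.COLOR_RGB2GRAY)
    g=cv2.medianBlur(g,5); m=(g>133).astype(np.uint8); m=cv2.morphologyEx(m,cv2.MORPH_OPEN,np.ones((3,3)))
    nn,l,s,ce=cv2.connectedComponentsWithStats(m); i=l[y,x]; print(n,i,s[i],ce[i].round(1) if i else g[y,x])
E
```

```text
w5 pad px [465.7 207.2] cen [ 376.8 -334.3] rect [ 373.4 -338.9] [79.2 93.4] 55.3
w5 pad px [244.8 141.4] cen [480.6  12.6] rect [478.2  14.2] [104.6 105. ] 1.1
w5 pad px [308.3  82. ] cen [565.  -78.2] rect [565.  -78.5] [77.9 77.9] 1.2
w5 pad px [166.4  86.8] cen [558.3 123. ] rect [558.3 123.1] [85.3 86.1] 12.1
w6 pad px [337.6 143.2] cen [478.   13.8] rect [478.3  13.6] [106.2 104.5] 89.9
w6 pad px [406.8  82. ] cen [565. -78.] rect [565.1 -78.2] [79.  77.9] 89.9
w6 pad px [264.7  87.1] cen [558.2 122.8] rect [558.  122.8] [85.3 85.6] 12.0
w7 pad px [434.4 122.7] cen [477.7  13.8] rect [478.1  13.6] [106.8 105.2] 89.9
w7 pad px [365.2  64.2] cen [558.4 122.6] rect [558.1 122.8] [85.6 86.2] 12.1
w1 5 [ 171   32   49   51 1968] [194.6  57.2]
w2 4 [ 258   32   49   52 2000] [281.7  57.7]
w5 5 [ 202   34   50   52 2049] [226.8  59.4]
w6 4 [ 321   34   49   52 2023] [344.9  59.7]
w7 0 [     0      0    512    384 117938] 116
```

View pics/peg.png

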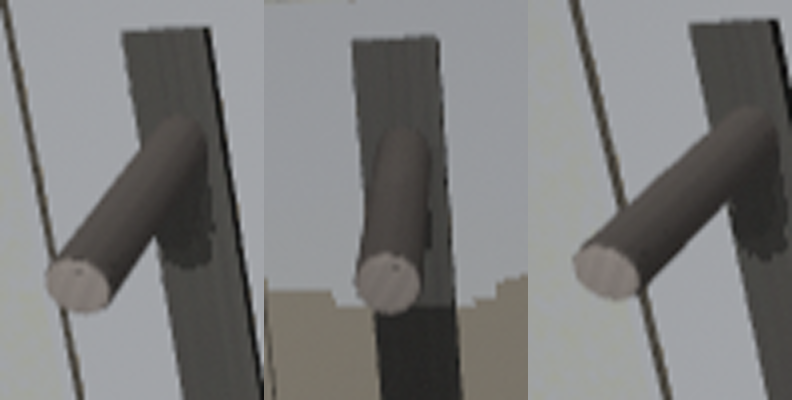

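```bash
python3 - <<'E'
from h import *
W={n:load(n) for n in ("w1","w2","w5","w6","w7")}
e={"w6":(111.1,160.8),"w7":(229.6,135.3),"w2":(51.3,157.6)}
X,r=tri([(W[n],e[n]) for n in e]); print("peg end",X.round(4),np.round(r,4))
f={"w6":(92+181/4,90+128/4),"w7":(199+(405-264)/4,65+138/4),"w2":(32+(756-528)/4,90+118/4)}
for n in f: print("foot@12",onz(W[n],f[n],.012).round(4), "end@112",onz(W[n],e[n],.112).round(4))
# plate edges at z=.012 in w7,w6
for n,pts in (("w7",((193,66),(208,232),(271,62),(277,232))),("w6",((96,91),(175,85),(193,243)))):
    P=[onz(W[n],p,.012)[:2] for p in pts]; print(n,np.round(P,4))
cc={"w1":(194.6,57.2),"w2":(281.7,57.7),"w5":(226.8,59.4),"w6":(344.9,59.7)}
X,r=tri([(W[n],cc[n]) for n in cc]); print("cup",X.round(4),np.round(r,4),[onz(W[n],cc[n],.075).round(4).tolist() for n in cc])
# tray-held other cup top: bar edges for drainer direction
E
```

```text
peg end [0.4756 0.3051 0.1126] [0.0002 0.0002 0.0001]
foot@12 [0.512  0.3063 0.012 ] end@112 [0.4757 0.3053 0.112 ]
foot@12 [0.5131 0.3057 0.012 ] end@112 [0.4754 0.3051 0.112 ]
foot@12 [0.5124 0.3049 0.012 ] end@112 [0.4754 0.3055 0.112 ]
w7 [[0.5576 0.3613]
 [0.3098 0.352 ]
 [0.5625 0.2543]
 [0.3096 0.2421]]
w6 [[0.5549 0.3595]
 [0.5626 0.2481]
 [0.3205 0.2372]]
cup [0.5891 0.03   0.0763] [0.0001 0.0002 0.0001 0.0001] [[0.5892, 0.0303, 0.075], [0.5893, 0.0297, 0.075], [0.5893, 0.03, 0.075], [0.5891, 0.0297, 0.075]]
```

Peg end is at (0.4756, 0.3051, 0.1126), against an expected height of 0.112. The cup top is at (0.5891, 0.030, 0.076), expected 0.075. Both agree. Now to fetch the cup.

Emit:
{"name": "move_arm", "arguments": {
  "commands": [
    {"hand":8.7,"travel":[2,3.5,1],"twist":[0,0,0]},
    {"hand":8.7,"travel":[2,3.5,2],"twist":[0,0,0]},
    {"hand":8.7,"travel":[2,3.5,2],"twist":[0,0,0]},
    {"hand":8.7,"travel":[2,3.5,2],"twist":[0,0,0]},
    {"hand":8.7,"travel":[2,3.5,2],"twist":[0,0,0]}
  ]
}}

```text
time: 22.28
position: [0.5378, 0.1074, 0.25]
tool_rot: [1.0, -0.001, 0.0, 0.0]
ft_force: [1.4, 0.9, 0.3]
grip_width: 0.0866
grip_force: 0.0
```

Emit:
{"name": "move_arm", "arguments": {
  "commands": [
    {"hand":8.7,"travel":[2,3.4,2],"twist":[0,0,0]},
    {"hand":8.7,"travel":[2.6,3.4,2],"twist":[0,0,0]},
    {"hand":8.7,"travel":[0,0,3],"twist":[0,0,0]},
    {"hand":8.7,"travel":[0,0,1],"twist":[0,0,0]},
    {"hand":8.7,"travel":[0,0,0],"twist":[0,0,0]}
  ]
}}

```text
time: 22.7
position: [0.5762, 0.0471, 0.171]
tool_rot: [1.0, -0.001, -0.004, -0.001]
ft_force: [-0.2, 0.4, 0.1]
grip_width: 0.0869
grip_force: 0.0
```

Emit:
{"name": "move_arm", "arguments": {
  "commands": [
    {"hand":8.7,"travel":[0,0,0],"twist":[0,0,0]},
    {"hand":8.7,"travel":[0,0,0],"twist":[0,0,0]}
  ]
}}

```text
time: 22.87
position: [0.5792, 0.0488, 0.1754]
tool_rot: [1.0, 0.0, 0.001, 0.0]
ft_force: [-0.2, 0.8, -0.0]
grip_width: 0.0871
grip_force: 0.0
```

Emit:
{"name": "move_arm", "arguments": {
  "commands": [
    {"hand":8.7,"travel":[1,1.9,0],"twist":[0,0,0]},
    {"hand":8.7,"travel":[0,0,3],"twist":[0,0,0]},
    {"hand":8.7,"travel":[0,0,3],"twist":[0,0,0]},
    {"hand":8.7,"travel":[0,0,0],"twist":[0,0,0]},
    {"hand":8.7,"travel":[0,0,0],"twist":[0,0,0]}
  ]
}}

```text
time: 23.28
position: [0.5882, 0.0303, 0.1144]
tool_rot: [1.0, 0.001, -0.001, -0.0]
ft_force: [-0.2, 0.2, 1.1]
grip_width: 0.0869
grip_force: 0.0
```

```bash
python3 - <<'E'
from h import *
w=shot("wrist"); save(w,"w8");o=robot.get_obs(); print(o["time"],o["position"])
E
```

```text
23.3333 [0.58952132 0.03005279 0.11559276]
```

View pics/w8.png

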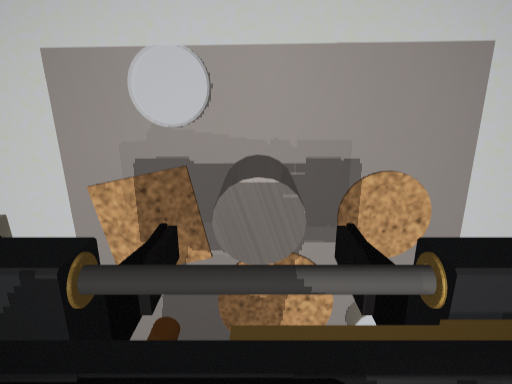

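The cup is centred between the fingers (cup 259, jaws 177–335). Descending and gripping.

Emit:
{"name": "move_arm", "arguments": {
  "commands": [
    {"hand":8.7,"travel":[0,0,2.5],"twist":[0,0,0]},
    {"hand":8.7,"travel":[0,0,2.5],"twist":[0,0,0]},
    {"hand":8.7,"travel":[0,0,1.5],"twist":[0,0,0]},
    {"hand":8.7,"travel":[0,0,0],"twist":[0,0,0]},
    {"hand":8.7,"travel":[0,0,0],"twist":[0,0,0]}
  ]
}}

```text
time: 23.75
position: [0.59, 0.0297, 0.0506]
tool_rot: [1.0, 0.0, 0.001, 0.0]
ft_force: [-0.0, -0.1, -0.3]
grip_width: 0.0871
grip_force: 0.0
```

Emit:
{"name": "move_arm", "arguments": {
  "commands": [
    {"hand":5.5,"travel":[0,0,0],"twist":[0,0,0]},
    {"hand":5.5,"travel":[0,0,0],"twist":[0,0,0]},
    {"hand":5.5,"travel":[0,0,0],"twist":[0,0,0]},
    {"hand":5.5,"travel":[0,0,0],"twist":[0,0,0]},
    {"hand":5.5,"travel":[0,0,0],"twist":[0,0,0]}
  ],
  "force": 25
}}

```text
time: 24.17
position: [0.5893, 0.0293, 0.0497]
tool_rot: [1.0, 0.0, 0.001, 0.0]
ft_force: [-0.1, 0.3, 0.1]
grip_width: 0.0616
grip_force: 0.0
```

Emit:
{"name": "move_arm", "arguments": {
  "commands": [
    {"hand":5.5,"travel":[0,0,0],"twist":[0,0,0]},
    {"hand":5.5,"travel":[0,0,0],"twist":[0,0,0]},
    {"hand":5.5,"travel":[0,0,0],"twist":[0,0,0]}
  ]
}}

```text
time: 24.42
position: [0.5893, 0.0292, 0.0495]
tool_rot: [1.0, 0.0, 0.0, 0.0]
ft_force: [0.1, -1.6, 4.8]
grip_width: 0.0587
grip_force: 25.0
```

Emit:
{"name": "move_arm", "arguments": {
  "commands": [
    {"hand":5.5,"travel":[0,0,-1.5],"twist":[0,0,0]},
    {"hand":5.5,"travel":[0,0,-3],"twist":[0,0,0]},
    {"hand":5.5,"travel":[0,0,-3.5],"twist":[0,0,0]},
    {"hand":5.5,"travel":[0,0,-3.5],"twist":[0,0,0]},
    {"hand":5.5,"travel":[0,0,-3],"twist":[0,0,0]}
  ]
}}

```text
time: 24.83
position: [0.5887, 0.0295, 0.1955]
tool_rot: [1.0, 0.0, -0.0, -0.0]
ft_force: [0.9, -0.2, -1.4]
grip_width: 0.0589
grip_force: 25.0
```

Emit:
{"name": "move_arm", "arguments": {
  "commands": [
    {"hand":5.5,"travel":[-0.6,-1.6,0],"twist":[0,0,0]},
    {"hand":5.5,"travel":[-1.2,-3.2,0],"twist":[0,0,0]},
    {"hand":5.5,"travel":[-1.2,-3.2,0],"twist":[0,0,0]},
    {"hand":5.5,"travel":[-1.2,-3.2,0],"twist":[0,0,0]},
    {"hand":5.5,"travel":[-1.2,-3.2,0],"twist":[0,0,0]}
  ]
}}

```text
time: 25.25
position: [0.5337, 0.1745, 0.1936]
tool_rot: [1.0, -0.0, -0.001, -0.0]
ft_force: [0.5, 1.4, -0.5]
grip_width: 0.0586
grip_force: 25.0
```

Emit:
{"name": "move_arm", "arguments": {
  "commands": [
    {"hand":5.5,"travel":[-1.2,-3.2,0],"twist":[0,0,0]},
    {"hand":5.5,"travel":[-1.2,-3.2,0],"twist":[0,0,0]},
    {"hand":5.5,"travel":[-1.2,-3.2,0],"twist":[0,0,0]},
    {"hand":5.5,"travel":[-1.2,-2.5,0],"twist":[0,0,0]},
    {"hand":5.5,"travel":[0,-1.1,0],"twist":[0,0,0]}
  ]
}}

```text
time: 25.67
position: [0.4833, 0.3082, 0.1933]
tool_rot: [1.0, 0.002, -0.002, -0.0]
ft_force: [0.2, 0.1, -1.5]
grip_width: 0.0586
grip_force: 25.0
```

Emit:
{"name": "move_arm", "arguments": {
  "commands": [
    {"hand":5.5,"travel":[0,0,0],"twist":[0,0,0]},
    {"hand":5.5,"travel":[0,0,0],"twist":[0,0,0]},
    {"hand":5.5,"travel":[0,0,0],"twist":[0,0,0]},
    {"hand":5.5,"travel":[0,0,0],"twist":[0,0,0]}
  ]
}}

```text
time: 26.0
position: [0.4876, 0.3039, 0.1938]
tool_rot: [1.0, -0.001, -0.0, 0.0]
ft_force: [-0.2, 0.4, -1.1]
grip_width: 0.0586
grip_force: 25.0
```

```bash
python3 - <<'E'
from h import *
o=robot.get_obs(); print(o["time"],o["position"],o["q"].round(2))
P=[]
for i in range(3): w=shot("wrist"); P.append(robot.get_obs()["position"])
print(np.mean(P,0)); s=shot("scene")
cv2.imwrite("pics/c9.png",np.hstack([w["frame"][:,:,::-1][:300], cv2.resize(s["frame"][90:210,260:376,::-1],None,fx=2.4,fy=2.5)]))
E
```

```text
26.0 [0.48758054 0.30389247 0.19379759] [ 0.36  0.51  1.6  -0.    1.02  1.94]
[0.48753257 0.30407418 0.19391342]
```

View pics/c9.png

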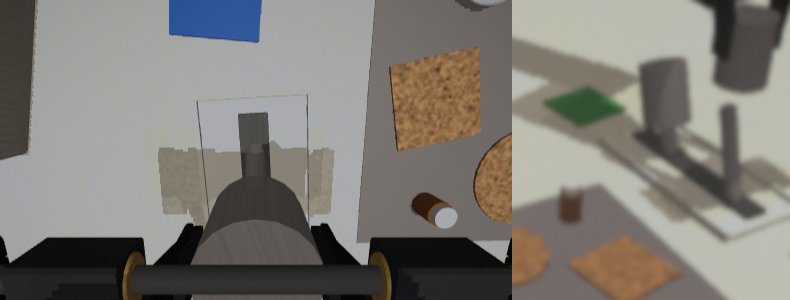

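The cup is held upright above the free peg, with the mouth at about 144 mm. After a small centring shift I lower it in steps and watch the forces.

Emit:
{"name": "move_arm", "arguments": {
  "commands": [
    {"hand":5.5,"travel":[-0.1,-0.2,0],"twist":[0,0,0]},
    {"hand":5.5,"travel":[0,0,1.5],"twist":[0,0,0]},
    {"hand":5.5,"travel":[0,0,1.5],"twist":[0,0,0]},
    {"hand":5.5,"travel":[0,0,1.5],"twist":[0,0,0]},
    {"hand":5.5,"travel":[0,0,0],"twist":[0,0,0]}
  ]
}}

```text
time: 26.62
position: [0.484, 0.3065, 0.1465]
tool_rot: [1.0, -0.0, -0.003, 0.001]
ft_force: [-0.7, -0.9, -1.4]
grip_width: 0.059
grip_force: 25.0
```

Emit:
{"name": "move_arm", "arguments": {
  "commands": [
    {"hand":5.5,"travel":[0,0,0],"twist":[0,0,0]},
    {"hand":5.5,"travel":[0,0,0],"twist":[0,0,0]}
  ]
}}

```text
time: 26.78
position: [0.4864, 0.3076, 0.1496]
tool_rot: [1.0, 0.0, 0.001, -0.0]
ft_force: [0.5, -0.0, -1.7]
grip_width: 0.0586
grip_force: 25.0
```

Emit:
{"name": "move_arm", "arguments": {
  "commands": [
    {"hand":5.5,"travel":[0,0.1,1.5],"twist":[0,0,0]},
    {"hand":5.5,"travel":[0,0,1.5],"twist":[0,0,0]},
    {"hand":5.5,"travel":[0,0,1],"twist":[0,0,0]},
    {"hand":5.5,"travel":[0,0,0.8],"twist":[0,0,0]},
    {"hand":5.5,"travel":[0,0,0],"twist":[0,0,0]}
  ]
}}

```text
time: 27.2
position: [0.4853, 0.3061, 0.1]
tool_rot: [1.0, 0.0, -0.001, 0.0]
ft_force: [-0.3, 0.3, -0.1]
grip_width: 0.0587
grip_force: 25.0
```

Emit:
{"name": "move_arm", "arguments": {
  "commands": [
    {"hand":5.5,"travel":[0,0,0],"twist":[0,0,0]},
    {"hand":5.5,"travel":[0,0,0],"twist":[0,0,0]}
  ]
}}

```text
time: 27.37
position: [0.4865, 0.3067, 0.1016]
tool_rot: [1.0, 0.0, 0.001, -0.0]
ft_force: [-0.5, 0.5, -1.2]
grip_width: 0.0588
grip_force: 25.0
```

Emit:
{"name": "move_arm", "arguments": {
  "commands": [
    {"hand":5.5,"travel":[0,0,0.2],"twist":[0,0,0]},
    {"hand":5.5,"travel":[0,0,0],"twist":[0,0,0]},
    {"hand":5.5,"travel":[0,0,0],"twist":[0,0,0]}
  ]
}}

```text
time: 27.62
position: [0.486, 0.3065, 0.0993]
tool_rot: [1.0, 0.0, 0.0, -0.0]
ft_force: [0.8, 0.3, -0.0]
grip_width: 0.0583
grip_force: 25.0
```

Emit:
{"name": "move_arm", "arguments": {
  "commands": [
    {"hand":5.5,"travel":[0,0,0.2],"twist":[0,0,0]},
    {"hand":5.5,"travel":[0,0,0.1],"twist":[0,0,0]},
    {"hand":5.5,"travel":[0,0,0],"twist":[0,0,0]},
    {"hand":5.5,"travel":[0,0,0],"twist":[0,0,0]}
  ]
}}

```text
time: 27.95
position: [0.4858, 0.3063, 0.0959]
tool_rot: [1.0, 0.0, -0.0, 0.0]
ft_force: [0.9, -0.8, -0.6]
grip_width: 0.0587
grip_force: 25.0
```

Emit:
{"name": "move_arm", "arguments": {
  "commands": [
    {"hand":5.5,"travel":[0,0,0.1],"twist":[0,0,0]},
    {"hand":5.5,"travel":[0,0,0],"twist":[0,0,0]},
    {"hand":5.5,"travel":[0,0,0],"twist":[0,0,0]}
  ]
}}

```text
time: 28.2
position: [0.4859, 0.3063, 0.0949]
tool_rot: [1.0, 0.0, -0.0, 0.0]
ft_force: [0.9, 0.4, -1.0]
grip_width: 0.0587
grip_force: 25.0
```

Emit:
{"name": "move_arm", "arguments": {
  "commands": [
    {"hand":5.5,"travel":[0,0,0.1],"twist":[0,0,0]},
    {"hand":5.5,"travel":[0,0,0.1],"twist":[0,0,0]},
    {"hand":5.5,"travel":[0,0,0],"twist":[0,0,0]},
    {"hand":5.5,"travel":[0,0,0],"twist":[0,0,0]}
  ]
}}

```text
time: 28.53
position: [0.486, 0.3064, 0.0931]
tool_rot: [1.0, 0.0, 0.0, -0.0]
ft_force: [0.6, 1.2, -1.1]
grip_width: 0.0588
grip_force: 25.0
```

Emit:
{"name": "move_arm", "arguments": {
  "commands": [
    {"hand":5.5,"travel":[0,0,0.1],"twist":[0,0,0]},
    {"hand":5.5,"travel":[0,0,0],"twist":[0,0,0]},
    {"hand":5.5,"travel":[0,0,0],"twist":[0,0,0]}
  ]
}}

```text
time: 28.78
position: [0.486, 0.3064, 0.0927]
tool_rot: [1.0, 0.0, 0.0, -0.0]
ft_force: [-1.2, -0.3, 5.4]
grip_width: 0.0589
grip_force: 25.0
```

Emit:
{"name": "move_arm", "arguments": {
  "commands": [
    {"hand":5.5,"travel":[0,0,0.1],"twist":[0,0,0]},
    {"hand":5.5,"travel":[0,0,0],"twist":[0,0,0]},
    {"hand":5.5,"travel":[0,0,0],"twist":[0,0,0]}
  ]
}}

```text
time: 29.03
position: [0.4861, 0.3065, 0.0925]
tool_rot: [1.0, 0.0, 0.001, -0.0]
ft_force: [-2.8, -1.3, 10.2]
grip_width: 0.0586
grip_force: 25.0
```

The cup's inner floor has touched the peg end at the expected height. I'm releasing it gently and retreating.

Emit:
{"name": "move_arm", "arguments": {
  "commands": [
    {"hand":5.5,"travel":[0,0,-0.1],"twist":[0,0,0]},
    {"hand":6.5,"travel":[0,0,0],"twist":[0,0,0]},
    {"hand":7,"travel":[0,0,0],"twist":[0,0,0]},
    {"hand":8.7,"travel":[0,0,0],"twist":[0,0,0]},
    {"hand":8.7,"travel":[0,0,0],"twist":[0,0,0]}
  ]
}}

```text
time: 29.45
position: [0.4858, 0.3063, 0.0916]
tool_rot: [1.0, 0.0, -0.0, 0.0]
ft_force: [1.0, -0.3, -0.2]
grip_width: 0.0758
grip_force: 0.0
```

Emit:
{"name": "move_arm", "arguments": {
  "commands": [
    {"hand":8.7,"travel":[0,0,0],"twist":[0,0,0]},
    {"hand":8.7,"travel":[0,0,0],"twist":[0,0,0]},
    {"hand":8.7,"travel":[0,0,0],"twist":[0,0,0]},
    {"hand":8.7,"travel":[0,0,0],"twist":[0,0,0]},
    {"hand":8.7,"travel":[0,0,0],"twist":[0,0,0]}
  ]
}}

```text
time: 29.87
position: [0.4859, 0.3064, 0.0919]
tool_rot: [1.0, 0.0, -0.0, 0.0]
ft_force: [0.2, 0.2, 0.7]
grip_width: 0.0869
grip_force: 0.0
```

Emit:
{"name": "move_arm", "arguments": {
  "commands": [
    {"hand":8.7,"travel":[0,0,-0.5],"twist":[0,0,0]},
    {"hand":8.7,"travel":[0,0,-1.5],"twist":[0,0,0]},
    {"hand":8.7,"travel":[0,0,-3],"twist":[0,0,0]},
    {"hand":8.7,"travel":[0,0,-4],"twist":[0,0,0]},
    {"hand":8.7,"travel":[0,0,-4],"twist":[0,0,0]}
  ]
}}

```text
time: 30.28
position: [0.485, 0.306, 0.2229]
tool_rot: [1.0, 0.0, -0.001, 0.0]
ft_force: [1.0, 0.2, -0.4]
grip_width: 0.0872
grip_force: 0.0
```

Emit:
{"name": "move_arm", "arguments": {
  "commands": [
    {"hand":8.7,"travel":[0,4,0],"twist":[0,0,0]},
    {"hand":8.7,"travel":[0,4,0],"twist":[0,0,0]},
    {"hand":8.7,"travel":[0,4,0],"twist":[0,0,0]},
    {"hand":8.7,"travel":[0,4,0],"twist":[0,0,0]},
    {"hand":8.7,"travel":[0,4,0],"twist":[0,0,0]}
  ]
}}

```text
time: 30.7
position: [0.4856, 0.1049, 0.2227]
tool_rot: [1.0, 0.001, 0.001, 0.0]
ft_force: [0.3, 0.7, 0.2]
grip_width: 0.0869
grip_force: 0.0
```

```bash
python3 - <<'E'
from h import *
o=robot.get_obs(); print(o["time"],o["position"])
w=shot("top"); save(w,"top10"); s=shot("scene")
cv2.imwrite("pics/c10.png",np.hstack([cv2.resize(w["frame"][130:280,100:400,::-1],None,fx=1.6,fy=2), cv2.resize(s["frame"][90:210,260:376,::-1],None,fx=2.6,fy=2.5)]))
print(blobs(blue(w)))
E
```

```text
30.7 [0.48555144 0.10489519 0.22271883]
[((np.float64(143.8), np.float64(138.8)), [130, 126, 28, 27, 638]), ((np.float64(420.6), np.float64(149.4)), [401, 131, 44, 36, 528]), ((np.float64(349.2), np.float64(148.5)), [342, 142, 15, 14, 156]), ((np.float64(349.5), np.float64(184.1)), [343, 177, 14, 15, 159]), ((np.float64(350.5), np.float64(219.3)), [344, 213, 14, 14, 159]), ((np.float64(467.0), np.float64(251.1)), [441, 217, 54, 69, 2937])]
```

View pics/c10.png

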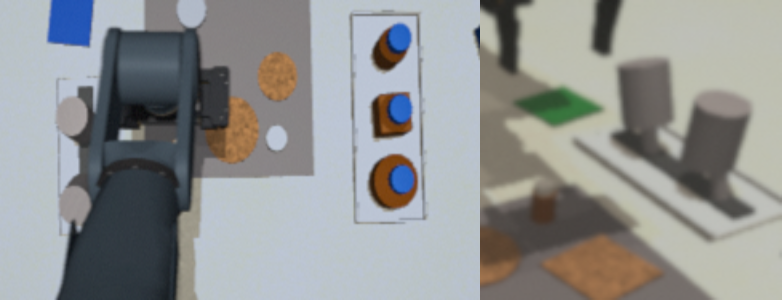

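The cup hangs mouth-down on the free peg beside the other one. All three bottles stand upright in the tray, with caps at (349,148), (350,184) and (350,219) in the full top image. Now the square bottle goes back.

Emit:
{"name": "move_arm", "arguments": {
  "commands": [
    {"hand":8,"travel":[0.2,4,0],"twist":[0,0,0]},
    {"hand":8,"travel":[0.2,4,0],"twist":[0,0,0]},
    {"hand":8,"travel":[0.2,4,0],"twist":[0,0,0]},
    {"hand":8,"travel":[0.2,4,0],"twist":[0,0,0]},
    {"hand":8,"travel":[0.2,4,0],"twist":[0,0,0]}
  ]
}}

```text
time: 31.22
position: [0.496, -0.0946, 0.2225]
tool_rot: [1.0, 0.0, 0.0, -0.0]
ft_force: [1.0, -0.3, -0.1]
grip_width: 0.0799
grip_force: 0.0
```

Emit:
{"name": "move_arm", "arguments": {
  "commands": [
    {"hand":8,"travel":[0.2,4,0],"twist":[0,0,0]},
    {"hand":8,"travel":[0,4,0],"twist":[0,0,0]},
    {"hand":8,"travel":[0,4,0],"twist":[0,0,0]},
    {"hand":8,"travel":[0,4,0],"twist":[0,0,0]},
    {"hand":8,"travel":[0,4,0],"twist":[0,0,0]}
  ]
}}

```text
time: 31.63
position: [0.4981, -0.2949, 0.2224]
tool_rot: [1.0, 0.0, 0.0, -0.0]
ft_force: [0.5, 0.1, 0.2]
grip_width: 0.0799
grip_force: 0.0
```

Emit:
{"name": "move_arm", "arguments": {
  "commands": [
    {"hand":8,"travel":[0,0.6,0],"twist":[0,0,0]},
    {"hand":8,"travel":[0,0,0],"twist":[0,0,0]},
    {"hand":8,"travel":[0,0,0],"twist":[0,0,0]},
    {"hand":8,"travel":[0,0,0],"twist":[0,0,0]}
  ]
}}

```text
time: 31.97
position: [0.4978, -0.2974, 0.2218]
tool_rot: [1.0, 0.001, -0.001, -0.001]
ft_force: [-1.0, 0.7, -0.7]
grip_width: 0.0801
grip_force: 0.0
```

Emit:
{"name": "move_arm", "arguments": {
  "commands": [
    {"hand":6.4,"travel":[0,0.3,3],"twist":[0,0,0]},
    {"hand":6.4,"travel":[0,0,3.5],"twist":[0,0,0]},
    {"hand":6.4,"travel":[0,0,2.5],"twist":[0,0,0]},
    {"hand":6.4,"travel":[0,0,1.5],"twist":[0,0,0]},
    {"hand":6.4,"travel":[0,0,0.7],"twist":[0,0,0]}
  ]
}}

```text
time: 32.38
position: [0.4969, -0.2991, 0.1077]
tool_rot: [1.0, 0.001, -0.002, -0.002]
ft_force: [-0.1, 0.2, 0.8]
grip_width: 0.0649
grip_force: 0.0
```

Emit:
{"name": "move_arm", "arguments": {
  "commands": [
    {"hand":6.4,"travel":[0,0,0],"twist":[0,0,0]},
    {"hand":6.4,"travel":[0,0,0],"twist":[0,0,0]},
    {"hand":6.4,"travel":[0,0,0],"twist":[0,0,0]}
  ]
}}

```text
time: 32.63
position: [0.499, -0.3026, 0.1114]
tool_rot: [1.0, 0.001, 0.001, 0.001]
ft_force: [-0.8, 0.7, 0.5]
grip_width: 0.064
grip_force: 0.0
```

Emit:
{"name": "move_arm", "arguments": {
  "commands": [
    {"hand":3.5,"travel":[0,0,0],"twist":[0,0,0]},
    {"hand":3.5,"travel":[0,0,0],"twist":[0,0,0]},
    {"hand":3.5,"travel":[0,0,0],"twist":[0,0,0]},
    {"hand":3.5,"travel":[0,0,0],"twist":[0,0,0]},
    {"hand":3.5,"travel":[0,0,0],"twist":[0,0,0]}
  ],
  "force": 35
}}

```text
time: 33.05
position: [0.498, -0.3024, 0.1104]
tool_rot: [1.0, -0.0, 0.0, -0.0]
ft_force: [-0.8, 0.7, 2.7]
grip_width: 0.0413
grip_force: 35.0
```

Emit:
{"name": "move_arm", "arguments": {
  "commands": [
    {"hand":3.5,"travel":[0,0,0],"twist":[0,0,0]},
    {"hand":3.5,"travel":[0,0,0],"twist":[0,0,0]}
  ]
}}

```text
time: 33.22
position: [0.4981, -0.3024, 0.1104]
tool_rot: [1.0, -0.0, 0.0, -0.0]
ft_force: [-0.1, 2.5, 4.6]
grip_width: 0.041
grip_force: 35.0
```

Emit:
{"name": "move_arm", "arguments": {
  "commands": [
    {"hand":3.5,"travel":[0,0,-1],"twist":[0,0,0]},
    {"hand":3.5,"travel":[0,0,-2],"twist":[0,0,0]},
    {"hand":3.5,"travel":[0,0,-3.5],"twist":[0,0,0]},
    {"hand":3.5,"travel":[0,0,-2.5],"twist":[0,0,0]},
    {"hand":3.5,"travel":[0,-1,-1],"twist":[0,0,0]}
  ]
}}

```text
time: 33.63
position: [0.4999, -0.2959, 0.2138]
tool_rot: [1.0, -0.001, 0.003, 0.004]
ft_force: [0.7, -1.0, -1.8]
grip_width: 0.0418
grip_force: 35.0
```

Emit:
{"name": "move_arm", "arguments": {
  "commands": [
    {"hand":3.5,"travel":[0,-2,0],"twist":[0,0,0]},
    {"hand":3.5,"travel":[0,-3,0],"twist":[0,0,0]},
    {"hand":3.5,"travel":[0,-3.5,0],"twist":[0,0,0]},
    {"hand":3.5,"travel":[0,-3.5,0],"twist":[0,0,0]},
    {"hand":3.5,"travel":[1,-3.5,0],"twist":[0,0,0]}
  ]
}}

```text
time: 34.05
position: [0.5045, -0.1349, 0.2088]
tool_rot: [1.0, -0.001, -0.003, -0.001]
ft_force: [0.5, -0.3, -3.0]
grip_width: 0.0412
grip_force: 35.0
```

Emit:
{"name": "move_arm", "arguments": {
  "commands": [
    {"hand":3.5,"travel":[1,-3.5,0],"twist":[0,0,0]},
    {"hand":3.5,"travel":[1,-3.5,0],"twist":[0,0,0]},
    {"hand":3.5,"travel":[1,-3.5,0],"twist":[0,0,0]},
    {"hand":3.5,"travel":[1,-3.5,0],"twist":[0,0,0]},
    {"hand":3.5,"travel":[1,-3.5,0],"twist":[0,0,0]}
  ]
}}

```text
time: 34.47
position: [0.5567, 0.0397, 0.209]
tool_rot: [1.0, 0.0, -0.001, -0.0]
ft_force: [-0.2, 0.1, -2.9]
grip_width: 0.0411
grip_force: 35.0
```

Emit:
{"name": "move_arm", "arguments": {
  "commands": [
    {"hand":3.5,"travel":[0,-3,0],"twist":[0,0,0]},
    {"hand":3.5,"travel":[0,-2,0],"twist":[0,0,0]},
    {"hand":3.5,"travel":[0,0,0],"twist":[0,0,0]},
    {"hand":3.5,"travel":[0,0,0],"twist":[0,0,0]},
    {"hand":3.5,"travel":[0,0,0],"twist":[0,0,0]}
  ]
}}

```text
time: 34.88
position: [0.557, 0.0873, 0.2092]
tool_rot: [1.0, 0.0, -0.001, 0.0]
ft_force: [0.3, -0.3, -2.1]
grip_width: 0.0411
grip_force: 35.0
```

Emit:
{"name": "move_arm", "arguments": {
  "commands": [
    {"hand":3.5,"travel":[0,0,0],"twist":[0,0,0]},
    {"hand":3.5,"travel":[0,0,0],"twist":[0,0,0]}
  ]
}}

```text
time: 35.05
position: [0.5578, 0.0863, 0.2098]
tool_rot: [1.0, -0.001, -0.0, 0.0]
ft_force: [0.5, -0.1, -3.1]
grip_width: 0.0416
grip_force: 35.0
```

Emit:
{"name": "move_arm", "arguments": {
  "commands": [
    {"hand":3.5,"travel":[0,-1.6,0],"twist":[0,0,0]},
    {"hand":3.5,"travel":[0,-1.6,0],"twist":[0,0,0]},
    {"hand":3.5,"travel":[0,-0.4,0],"twist":[0,0,0]},
    {"hand":3.5,"travel":[0,0,0],"twist":[0,0,0]},
    {"hand":3.5,"travel":[0,0,0],"twist":[0,0,0]}
  ]
}}

```text
time: 35.47
position: [0.5579, 0.1226, 0.21]
tool_rot: [1.0, 0.0, -0.0, 0.0]
ft_force: [0.2, -0.7, -2.9]
grip_width: 0.0409
grip_force: 35.0
```

Emit:
{"name": "move_arm", "arguments": {
  "commands": [
    {"hand":3.5,"travel":[0,0,2],"twist":[0,0,0]},
    {"hand":3.5,"travel":[0,0,3],"twist":[0,0,0]},
    {"hand":3.5,"travel":[0,0,2.5],"twist":[0,0,0]},
    {"hand":3.5,"travel":[0,0,1.3],"twist":[0,0,0]},
    {"hand":3.5,"travel":[0,0,0.4],"twist":[0,0,0]}
  ]
}}

```text
time: 35.88
position: [0.5561, 0.1221, 0.1153]
tool_rot: [1.0, -0.0, -0.003, 0.0]
ft_force: [0.0, 0.1, -3.0]
grip_width: 0.0409
grip_force: 35.0
```

Emit:
{"name": "move_arm", "arguments": {
  "commands": [
    {"hand":3.5,"travel":[0,0,0],"twist":[0,0,0]},
    {"hand":3.5,"travel":[0,0,0],"twist":[0,0,0]},
    {"hand":3.5,"travel":[0,0,0],"twist":[0,0,0]}
  ]
}}

```text
time: 36.13
position: [0.5592, 0.123, 0.1193]
tool_rot: [1.0, -0.0, 0.002, 0.0]
ft_force: [-0.7, 0.8, -3.4]
grip_width: 0.0412
grip_force: 35.0
```

Emit:
{"name": "move_arm", "arguments": {
  "commands": [
    {"hand":3.5,"travel":[-0.1,0,0.3],"twist":[0,0,0]},
    {"hand":3.5,"travel":[0,0,0.2],"twist":[0,0,0]},
    {"hand":3.5,"travel":[0,0,0.2],"twist":[0,0,0]},
    {"hand":3.5,"travel":[0,0,0],"twist":[0,0,0]},
    {"hand":3.5,"travel":[0,0,0],"twist":[0,0,0]}
  ]
}}

```text
time: 36.55
position: [0.5568, 0.1234, 0.111]
tool_rot: [1.0, 0.0, -0.0, 0.0]
ft_force: [-0.1, 0.6, -2.6]
grip_width: 0.0412
grip_force: 35.0
```

Emit:
{"name": "move_arm", "arguments": {
  "commands": [
    {"hand":3.5,"travel":[0,0,0.1],"twist":[0,0,0]},
    {"hand":3.5,"travel":[0,0,0.1],"twist":[0,0,0]},
    {"hand":3.5,"travel":[0,0,0],"twist":[0,0,0]},
    {"hand":3.5,"travel":[0,0,0],"twist":[0,0,0]}
  ]
}}

```text
time: 36.88
position: [0.5573, 0.1236, 0.1103]
tool_rot: [1.0, 0.0, 0.001, -0.0]
ft_force: [-1.6, 0.0, 4.6]
grip_width: 0.0412
grip_force: 34.9
```

Emit:
{"name": "move_arm", "arguments": {
  "commands": [
    {"hand":8,"travel":[0,0,0],"twist":[0,0,0]},
    {"hand":8,"travel":[0,0,0],"twist":[0,0,0]},
    {"hand":8,"travel":[0,0,0],"twist":[0,0,0]},
    {"hand":8,"travel":[0,0,0],"twist":[0,0,0]},
    {"hand":8,"travel":[0,0,0],"twist":[0,0,0]}
  ]
}}

```text
time: 37.3
position: [0.5571, 0.1233, 0.1089]
tool_rot: [1.0, 0.0, 0.0, 0.0]
ft_force: [-0.7, 0.1, -0.2]
grip_width: 0.0664
grip_force: 0.0
```

Emit:
{"name": "move_arm", "arguments": {
  "commands": [
    {"hand":8,"travel":[0,0,0],"twist":[0,0,0]},
    {"hand":8,"travel":[0,0,-2],"twist":[0,0,0]},
    {"hand":8,"travel":[0,0,-4],"twist":[0,0,0]},
    {"hand":8,"travel":[0,0,-4],"twist":[0,0,0]},
    {"hand":8,"travel":[0,2,-2],"twist":[0,0,0]}
  ]
}}

```text
time: 37.72
position: [0.5589, 0.1057, 0.2332]
tool_rot: [1.0, 0.002, 0.003, -0.001]
ft_force: [1.1, -0.6, 0.1]
grip_width: 0.0796
grip_force: 0.0
```

Emit:
{"name": "move_arm", "arguments": {
  "commands": [
    {"hand":8,"travel":[0.5,4,0],"twist":[0,0,0]},
    {"hand":8,"travel":[0.5,4,0],"twist":[0,0,0]},
    {"hand":8,"travel":[0.5,4,0],"twist":[0,0,0]},
    {"hand":8,"travel":[0.5,4,0],"twist":[0,0,0]},
    {"hand":8,"travel":[0.5,4,0],"twist":[0,0,0]}
  ]
}}

```text
time: 38.13
position: [0.5818, -0.0984, 0.2291]
tool_rot: [1.0, 0.0, 0.0, -0.0]
ft_force: [1.0, 0.1, 0.6]
grip_width: 0.0796
grip_force: 0.0
```

Emit:
{"name": "move_arm", "arguments": {
  "commands": [
    {"hand":8,"travel":[0.5,4,0],"twist":[0,0,0]},
    {"hand":8,"travel":[0.5,4,0],"twist":[0,0,0]},
    {"hand":8,"travel":[0.5,4,0],"twist":[0,0,0]},
    {"hand":8,"travel":[0.5,4,0],"twist":[0,0,0]},
    {"hand":8,"travel":[0,4,0],"twist":[0,0,0]}
  ]
}}

```text
time: 38.55
position: [0.6024, -0.2987, 0.2288]
tool_rot: [1.0, 0.0, 0.0, 0.0]
ft_force: [0.6, -0.7, 0.7]
grip_width: 0.0803
grip_force: 0.0
```

Emit:
{"name": "move_arm", "arguments": {
  "commands": [
    {"hand":8,"travel":[0,0.3,0],"twist":[0,0,0]},
    {"hand":8,"travel":[0,0,0],"twist":[0,0,0]},
    {"hand":8,"travel":[0,0,0],"twist":[0,0,0]},
    {"hand":8,"travel":[0,0,0],"twist":[0,0,0]},
    {"hand":8,"travel":[0,0,0],"twist":[0,0,0]}
  ]
}}

```text
time: 38.97
position: [0.602, -0.2977, 0.229]
tool_rot: [1.0, 0.001, -0.0, -0.0]
ft_force: [-0.6, 0.0, 0.2]
grip_width: 0.0801
grip_force: 0.0
```

```bash
python3 - <<'E'
from h import *
t=shot("top"); b=blobs(blue(t)); print([x[0] for x in b])
for p in [x[0] for x in b if 190<x[0][0]<230]: print("square cap", onz(t,p,.126)*1000)
t0=load("top0"); print("before",onz(t0,(208.5,162.4),.126)*1000)
E
```

```text
[(np.float64(143.8), np.float64(138.8)), (np.float64(420.3), np.float64(150.2)), (np.float64(206.4), np.float64(164.3)), (np.float64(466.9), np.float64(251.0))]
square cap [553.27792009 123.80163773 126.        ]
before [558.9769455  117.68642673 126.        ]
```

Emit:
{"name": "move_arm", "arguments": {
  "commands": [
    {"hand":6.4,"travel":[0.1,0.2,3],"twist":[0,0,0]},
    {"hand":6.4,"travel":[0,0,3.5],"twist":[0,0,0]},
    {"hand":6.4,"travel":[0,0,2.5],"twist":[0,0,0]},
    {"hand":6.4,"travel":[0,0,1.5],"twist":[0,0,0]},
    {"hand":6.4,"travel":[0,0,0.5],"twist":[0,0,0]}
  ]
}}

```text
time: 39.43
position: [0.6014, -0.299, 0.1158]
tool_rot: [1.0, 0.001, -0.003, -0.002]
ft_force: [0.4, -0.4, -0.9]
grip_width: 0.065
grip_force: 0.0
```

Emit:
{"name": "move_arm", "arguments": {
  "commands": [
    {"hand":6.4,"travel":[0,0,0],"twist":[0,0,0]},
    {"hand":6.4,"travel":[0,0,0],"twist":[0,0,0]},
    {"hand":6.4,"travel":[0,0,0],"twist":[0,0,0]}
  ]
}}

```text
time: 39.68
position: [0.6042, -0.302, 0.1208]
tool_rot: [1.0, 0.0, 0.001, 0.001]
ft_force: [-0.3, -0.3, 0.2]
grip_width: 0.064
grip_force: 0.0
```

Emit:
{"name": "move_arm", "arguments": {
  "commands": [
    {"hand":3.5,"travel":[0,0,0],"twist":[0,0,0]},
    {"hand":3.5,"travel":[0,0,0],"twist":[0,0,0]},
    {"hand":3.5,"travel":[0,0,0],"twist":[0,0,0]},
    {"hand":3.5,"travel":[0,0,0],"twist":[0,0,0]},
    {"hand":3.5,"travel":[0,0,0],"twist":[0,0,0]}
  ]
}}

```text
time: 40.1
position: [0.6031, -0.3015, 0.1195]
tool_rot: [1.0, -0.0, 0.0, -0.0]
ft_force: [-0.4, 0.4, 1.4]
grip_width: 0.0413
grip_force: 35.0
```

Emit:
{"name": "move_arm", "arguments": {
  "commands": [
    {"hand":3.5,"travel":[0,0,0],"twist":[0,0,0]},
    {"hand":3.5,"travel":[0,0,0],"twist":[0,0,0]}
  ]
}}

```text
time: 40.27
position: [0.6031, -0.3015, 0.1194]
tool_rot: [1.0, 0.0, 0.0, -0.0]
ft_force: [-0.3, 1.3, 2.9]
grip_width: 0.0414
grip_force: 35.0
```

Emit:
{"name": "move_arm", "arguments": {
  "commands": [
    {"hand":3.5,"travel":[0,0,-1],"twist":[0,0,0]},
    {"hand":3.5,"travel":[0,0,-2],"twist":[0,0,0]},
    {"hand":3.5,"travel":[0,0,-3],"twist":[0,0,0]},
    {"hand":3.5,"travel":[0,0,-1.5],"twist":[0,0,0]},
    {"hand":3.5,"travel":[-0.3,-1.4,-0.5],"twist":[0,0,0]}
  ]
}}

```text
time: 40.68
position: [0.6023, -0.2914, 0.2028]
tool_rot: [1.0, -0.001, 0.004, 0.003]
ft_force: [0.7, -0.7, -1.7]
grip_width: 0.0412
grip_force: 35.0
```

Emit:
{"name": "move_arm", "arguments": {
  "commands": [
    {"hand":3.5,"travel":[-0.5,-2.5,0],"twist":[0,0,0]},
    {"hand":3.5,"travel":[-0.5,-3.3,0],"twist":[0,0,0]},
    {"hand":3.5,"travel":[-0.5,-3.3,0],"twist":[0,0,0]},
    {"hand":3.5,"travel":[-0.5,-3.3,0],"twist":[0,0,0]},
    {"hand":3.5,"travel":[-0.5,-3.3,0],"twist":[0,0,0]}
  ]
}}

```text
time: 41.1
position: [0.5729, -0.128, 0.1979]
tool_rot: [1.0, -0.0, -0.001, -0.001]
ft_force: [0.5, -0.0, -1.9]
grip_width: 0.0413
grip_force: 35.0
```

Emit:
{"name": "move_arm", "arguments": {
  "commands": [
    {"hand":3.5,"travel":[-0.5,-2.5,0],"twist":[0,0,0]},
    {"hand":3.5,"travel":[-0.3,-1.7,0],"twist":[0,0,0]},
    {"hand":3.5,"travel":[-0.2,-1,0],"twist":[0,0,0]},
    {"hand":3.5,"travel":[0,0,0],"twist":[0,0,0]},
    {"hand":3.5,"travel":[0,0,0],"twist":[0,0,0]}
  ]
}}

```text
time: 41.52
position: [0.5647, -0.0784, 0.1987]
tool_rot: [1.0, 0.001, -0.0, 0.0]
ft_force: [-0.2, 0.1, -1.8]
grip_width: 0.0418
grip_force: 35.0
```

Emit:
{"name": "move_arm", "arguments": {
  "commands": [
    {"hand":3.5,"travel":[0,0,0],"twist":[0,0,0]},
    {"hand":3.5,"travel":[0,0,0],"twist":[0,0,0]},
    {"hand":3.5,"travel":[0,0,0],"twist":[0,0,0]}
  ]
}}

```text
time: 41.77
position: [0.5653, -0.0799, 0.1989]
tool_rot: [1.0, -0.001, 0.0, 0.0]
ft_force: [0.6, 0.4, -1.3]
grip_width: 0.0412
grip_force: 35.0
```

```bash
python3 - <<'E'
from h import *
o=robot.get_obs(); print(o["time"],o["position"])
w=shot("wrist"); save(w,"w11"); print(blobs(blue(w)))
E
```

```text
41.7667 [ 0.56526137 -0.07986756  0.19888647]
[((np.float64(6.8), np.float64(187.5)), [0, 181, 20, 14, 138]), ((np.float64(8.7), np.float64(209.4)), [0, 189, 33, 49, 511]), ((np.float64(256.3), np.float64(241.3)), [212, 209, 90, 56, 3748]), ((np.float64(256.8), np.float64(300.6)), [224, 295, 68, 15, 716])]
```

View pics/w11.png

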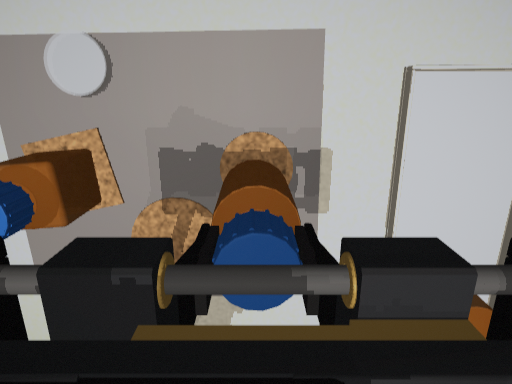

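The slim bottle is above its pad and aligned (bottle col 256, pad col 257). The square bottle stands on its pad at left. Lowering.

Emit:
{"name": "move_arm", "arguments": {
  "commands": [
    {"hand":3.5,"travel":[0,-0.2,2],"twist":[0,0,0]},
    {"hand":3.5,"travel":[0,0,2.5],"twist":[0,0,0]},
    {"hand":3.5,"travel":[0,0,1.7],"twist":[0,0,0]},
    {"hand":3.5,"travel":[0,0,0.7],"twist":[0,0,0]},
    {"hand":3.5,"travel":[0,0,0.3],"twist":[0,0,0]}
  ]
}}

```text
time: 42.23
position: [0.5642, -0.0769, 0.1256]
tool_rot: [1.0, -0.0, -0.001, -0.0]
ft_force: [-0.3, -0.8, -3.1]
grip_width: 0.0411
grip_force: 35.0
```

Emit:
{"name": "move_arm", "arguments": {
  "commands": [
    {"hand":3.5,"travel":[0,0,0],"twist":[0,0,0]},
    {"hand":3.5,"travel":[0,0,0],"twist":[0,0,0]},
    {"hand":3.5,"travel":[0,0,0],"twist":[0,0,0]}
  ]
}}

```text
time: 42.48
position: [0.5659, -0.077, 0.1282]
tool_rot: [1.0, 0.0, 0.001, 0.0]
ft_force: [-0.2, -0.0, -1.0]
grip_width: 0.0412
grip_force: 35.0
```

Emit:
{"name": "move_arm", "arguments": {
  "commands": [
    {"hand":3.5,"travel":[-0.1,0.1,0.3],"twist":[0,0,0]},
    {"hand":3.5,"travel":[0,0,0.2],"twist":[0,0,0]},
    {"hand":3.5,"travel":[0,0,0.2],"twist":[0,0,0]},
    {"hand":3.5,"travel":[0,0,0],"twist":[0,0,0]},
    {"hand":3.5,"travel":[0,0,0],"twist":[0,0,0]}
  ]
}}

```text
time: 42.9
position: [0.5638, -0.0776, 0.1199]
tool_rot: [1.0, 0.0, -0.0, -0.0]
ft_force: [-0.3, 1.1, -1.7]
grip_width: 0.0412
grip_force: 35.0
```

Emit:
{"name": "move_arm", "arguments": {
  "commands": [
    {"hand":3.5,"travel":[0,0,0.1],"twist":[0,0,0]},
    {"hand":3.5,"travel":[0,0,0],"twist":[0,0,0]},
    {"hand":3.5,"travel":[0,0,0],"twist":[0,0,0]}
  ]
}}

```text
time: 43.15
position: [0.5642, -0.0776, 0.1194]
tool_rot: [1.0, 0.0, 0.0, 0.0]
ft_force: [-0.2, 1.0, 2.6]
grip_width: 0.0409
grip_force: 35.0
```

Emit:
{"name": "move_arm", "arguments": {
  "commands": [
    {"hand":8,"travel":[0,0,0],"twist":[0,0,0]},
    {"hand":8,"travel":[0,0,0],"twist":[0,0,0]},
    {"hand":8,"travel":[0,0,0],"twist":[0,0,0]},
    {"hand":8,"travel":[0,0,0],"twist":[0,0,0]},
    {"hand":8,"travel":[0,0,0],"twist":[0,0,0]}
  ]
}}

```text
time: 43.57
position: [0.5639, -0.0777, 0.1189]
tool_rot: [1.0, 0.0, -0.0, 0.0]
ft_force: [-0.8, 1.1, 0.5]
grip_width: 0.0668
grip_force: 0.0
```

Emit:
{"name": "move_arm", "arguments": {
  "commands": [
    {"hand":8,"travel":[0,0,0],"twist":[0,0,0]},
    {"hand":8,"travel":[0,0,0],"twist":[0,0,0]},
    {"hand":8,"travel":[0,0,-2],"twist":[0,0,0]},
    {"hand":8,"travel":[0,0,-4],"twist":[0,0,0]},
    {"hand":8,"travel":[0,0,-4],"twist":[0,0,0]}
  ]
}}

```text
time: 43.98
position: [0.5626, -0.0773, 0.2185]
tool_rot: [1.0, -0.0, -0.002, -0.001]
ft_force: [1.9, 0.0, 0.3]
grip_width: 0.0799
grip_force: 0.0
```

Emit:
{"name": "move_arm", "arguments": {
  "commands": [
    {"hand":8,"travel":[-2.1,2.8,0],"twist":[0,0,0]},
    {"hand":8,"travel":[-2.1,2.8,0],"twist":[0,0,0]},
    {"hand":8,"travel":[-2.1,2.8,0],"twist":[0,0,0]},
    {"hand":8,"travel":[-2.1,2.8,0],"twist":[0,0,0]},
    {"hand":8,"travel":[-2.1,2.8,0],"twist":[0,0,0]}
  ]
}}

```text
time: 44.4
position: [0.4579, -0.2185, 0.2193]
tool_rot: [1.0, 0.0, 0.0, 0.0]
ft_force: [-0.5, 0.0, -0.5]
grip_width: 0.0802
grip_force: 0.0
```

Emit:
{"name": "move_arm", "arguments": {
  "commands": [
    {"hand":8,"travel":[-2.1,2.8,0],"twist":[0,0,0]},
    {"hand":8,"travel":[-2.1,2.8,0],"twist":[0,0,0]},
    {"hand":8,"travel":[-2.3,2.7,0],"twist":[0,0,0]},
    {"hand":8,"travel":[0,0,0],"twist":[0,0,0]},
    {"hand":8,"travel":[0,0,0],"twist":[0,0,0]}
  ]
}}

```text
time: 44.82
position: [0.393, -0.302, 0.219]
tool_rot: [1.0, -0.002, 0.0, -0.0]
ft_force: [-0.4, 1.6, 0.1]
grip_width: 0.0798
grip_force: 0.0
```

Emit:
{"name": "move_arm", "arguments": {
  "commands": [
    {"hand":8,"travel":[0,0,0],"twist":[0,0,0]},
    {"hand":8,"travel":[0,0,0],"twist":[0,0,0]},
    {"hand":8,"travel":[0,0,0],"twist":[0,0,0]}
  ]
}}

```text
time: 45.07
position: [0.3947, -0.2994, 0.2189]
tool_rot: [1.0, 0.001, -0.0, -0.0]
ft_force: [0.7, 0.2, -0.4]
grip_width: 0.08
grip_force: 0.0
```

Descend 11.8 cm, with a small x correction, then grip.

Emit:
{"name": "move_arm", "arguments": {
  "commands": [
    {"hand":6.4,"travel":[-0.1,0.1,3],"twist":[0,0,0]},
    {"hand":6.4,"travel":[0,0,3.5],"twist":[0,0,0]},
    {"hand":6.4,"travel":[0,0,2.8],"twist":[0,0,0]},
    {"hand":6.4,"travel":[0,0,1.8],"twist":[0,0,0]},
    {"hand":6.4,"travel":[0,0,0.7],"twist":[0,0,0]}
  ]
}}

```text
time: 45.48
position: [0.3925, -0.2993, 0.0985]
tool_rot: [1.0, 0.001, -0.002, -0.002]
ft_force: [-0.5, -0.1, -0.6]
grip_width: 0.0647
grip_force: 0.0
```

Emit:
{"name": "move_arm", "arguments": {
  "commands": [
    {"hand":6.4,"travel":[0,0,0],"twist":[0,0,0]},
    {"hand":6.4,"travel":[0,0,0],"twist":[0,0,0]},
    {"hand":6.4,"travel":[0,0,0],"twist":[0,0,0]}
  ]
}}

```text
time: 45.73
position: [0.394, -0.3021, 0.1021]
tool_rot: [1.0, 0.001, 0.001, 0.001]
ft_force: [-0.5, 0.0, -0.3]
grip_width: 0.0642
grip_force: 0.0
```

Emit:
{"name": "move_arm", "arguments": {
  "commands": [
    {"hand":3.5,"travel":[0,0,0],"twist":[0,0,0]},
    {"hand":3.5,"travel":[0,0,0],"twist":[0,0,0]},
    {"hand":3.5,"travel":[0,0,0],"twist":[0,0,0]},
    {"hand":3.5,"travel":[0,0,0],"twist":[0,0,0]},
    {"hand":3.5,"travel":[0,0,0],"twist":[0,0,0]}
  ]
}}

```text
time: 46.15
position: [0.3932, -0.3022, 0.1015]
tool_rot: [1.0, 0.0, 0.0, 0.001]
ft_force: [-0.7, -0.8, 2.6]
grip_width: 0.0413
grip_force: 35.0
```

Emit:
{"name": "move_arm", "arguments": {
  "commands": [
    {"hand":3.5,"travel":[0,0,0],"twist":[0,0,0]},
    {"hand":3.5,"travel":[0,0,0],"twist":[0,0,0]}
  ]
}}

```text
time: 46.32
position: [0.3932, -0.3022, 0.1014]
tool_rot: [1.0, 0.0, 0.0, 0.001]
ft_force: [-0.8, -1.0, 3.7]
grip_width: 0.0409
grip_force: 35.0
```

Emit:
{"name": "move_arm", "arguments": {
  "commands": [
    {"hand":3.5,"travel":[0,0,-1],"twist":[0,0,0]},
    {"hand":3.5,"travel":[0,0,-2],"twist":[0,0,0]},
    {"hand":3.5,"travel":[0,0,-3],"twist":[0,0,0]},
    {"hand":3.5,"travel":[0,0,-1.5],"twist":[0,0,0]},
    {"hand":3.5,"travel":[0,-1,-0.5],"twist":[0,0,0]}
  ]
}}

```text
time: 46.73
position: [0.3945, -0.2941, 0.1836]
tool_rot: [1.0, -0.001, 0.002, 0.003]
ft_force: [0.2, -1.3, -2.2]
grip_width: 0.0417
grip_force: 35.0
```

Emit:
{"name": "move_arm", "arguments": {
  "commands": [
    {"hand":3.5,"travel":[0.5,-2,0],"twist":[0,0,0]},
    {"hand":3.5,"travel":[0.8,-3,0],"twist":[0,0,0]},
    {"hand":3.5,"travel":[0.9,-3,0],"twist":[0,0,0]},
    {"hand":3.5,"travel":[0.9,-3,0],"twist":[0,0,0]},
    {"hand":3.5,"travel":[0.9,-3,0],"twist":[0,0,0]}
  ]
}}

```text
time: 47.15
position: [0.4315, -0.1488, 0.1801]
tool_rot: [1.0, -0.0, -0.002, -0.001]
ft_force: [0.5, -0.5, -2.5]
grip_width: 0.0412
grip_force: 35.0
```

Emit:
{"name": "move_arm", "arguments": {
  "commands": [
    {"hand":3.5,"travel":[0.9,-3,0],"twist":[0,0,0]},
    {"hand":3.5,"travel":[0.9,-3,0],"twist":[0,0,0]},
    {"hand":3.5,"travel":[0.9,-3,0],"twist":[0,0,0]},
    {"hand":3.5,"travel":[0.9,-3,0],"twist":[0,0,0]},
    {"hand":3.5,"travel":[0.6,-2.5,0],"twist":[0,0,0]}
  ]
}}

```text
time: 47.57
position: [0.4735, -0.0036, 0.1801]
tool_rot: [1.0, 0.0, -0.002, -0.001]
ft_force: [0.2, -0.8, -2.3]
grip_width: 0.0411
grip_force: 35.0
```

Emit:
{"name": "move_arm", "arguments": {
  "commands": [
    {"hand":3.5,"travel":[0.3,-1.6,0],"twist":[0,0,0]},
    {"hand":3.5,"travel":[0,-0.5,0],"twist":[0,0,0]},
    {"hand":3.5,"travel":[0,0,0],"twist":[0,0,0]},
    {"hand":3.5,"travel":[0,0,0],"twist":[0,0,0]},
    {"hand":3.5,"travel":[0,0,0],"twist":[0,0,0]}
  ]
}}

```text
time: 47.98
position: [0.4773, 0.0138, 0.1807]
tool_rot: [1.0, -0.0, -0.001, 0.0]
ft_force: [0.8, -0.7, -2.6]
grip_width: 0.0414
grip_force: 35.0
```

Emit:
{"name": "move_arm", "arguments": {
  "commands": [
    {"hand":3.5,"travel":[0,0,0],"twist":[0,0,0]},
    {"hand":3.5,"travel":[0,0,0],"twist":[0,0,0]}
  ]
}}

```text
time: 48.15
position: [0.4778, 0.0134, 0.181]
tool_rot: [1.0, -0.001, -0.0, 0.0]
ft_force: [0.5, -0.2, -2.5]
grip_width: 0.0413
grip_force: 35.0
```

Emit:
{"name": "move_arm", "arguments": {
  "commands": [
    {"hand":3.5,"travel":[0,0,2],"twist":[0,0,0]},
    {"hand":3.5,"travel":[0,0,2.5],"twist":[0,0,0]},
    {"hand":3.5,"travel":[0,0,1.7],"twist":[0,0,0]},
    {"hand":3.5,"travel":[0,0,0.7],"twist":[0,0,0]},
    {"hand":3.5,"travel":[0,0,0.3],"twist":[0,0,0]}
  ]
}}

```text
time: 48.57
position: [0.4773, 0.0139, 0.1079]
tool_rot: [1.0, -0.001, -0.001, -0.0]
ft_force: [-0.0, 0.1, -3.3]
grip_width: 0.0413
grip_force: 35.0
```

Emit:
{"name": "move_arm", "arguments": {
  "commands": [
    {"hand":3.5,"travel":[0,0,0],"twist":[0,0,0]},
    {"hand":3.5,"travel":[0,0,0],"twist":[0,0,0]},
    {"hand":3.5,"travel":[0,0,0],"twist":[0,0,0]}
  ]
}}

```text
time: 48.82
position: [0.4788, 0.0141, 0.1099]
tool_rot: [1.0, -0.0, 0.001, 0.0]
ft_force: [0.7, 0.4, -2.0]
grip_width: 0.0414
grip_force: 35.0
```

Emit:
{"name": "move_arm", "arguments": {
  "commands": [
    {"hand":3.5,"travel":[0,0,0.2],"twist":[0,0,0]},
    {"hand":3.5,"travel":[0,0,0.2],"twist":[0,0,0]},
    {"hand":3.5,"travel":[0,0,0.1],"twist":[0,0,0]},
    {"hand":3.5,"travel":[0,0,0],"twist":[0,0,0]},
    {"hand":3.5,"travel":[0,0,0],"twist":[0,0,0]}
  ]
}}

```text
time: 49.23
position: [0.4779, 0.0144, 0.104]
tool_rot: [1.0, 0.0, -0.0, -0.0]
ft_force: [-0.2, -0.1, -3.2]
grip_width: 0.0414
grip_force: 35.0
```

Emit:
{"name": "move_arm", "arguments": {
  "commands": [
    {"hand":3.5,"travel":[0,0,0.1],"twist":[0,0,0]},
    {"hand":3.5,"travel":[0,0,0.1],"twist":[0,0,0]},
    {"hand":3.5,"travel":[0,0,0],"twist":[0,0,0]},
    {"hand":3.5,"travel":[0,0,0],"twist":[0,0,0]}
  ]
}}

```text
time: 49.57
position: [0.4779, 0.0144, 0.1019]
tool_rot: [1.0, 0.0, -0.0, -0.0]
ft_force: [-0.1, 0.3, -2.3]
grip_width: 0.0414
grip_force: 35.0
```

Emit:
{"name": "move_arm", "arguments": {
  "commands": [
    {"hand":3.5,"travel":[0,0,0.1],"twist":[0,0,0]},
    {"hand":3.5,"travel":[0,0,0],"twist":[0,0,0]},
    {"hand":3.5,"travel":[0,0,0],"twist":[0,0,0]}
  ]
}}

```text
time: 49.82
position: [0.478, 0.0143, 0.1014]
tool_rot: [1.0, 0.0, 0.0, 0.0]
ft_force: [-2.4, -0.2, 4.0]
grip_width: 0.0415
grip_force: 35.0
```

Contact. I'm releasing, rising and checking the result with the wrist camera from two places.

Emit:
{"name": "move_arm", "arguments": {
  "commands": [
    {"hand":8,"travel":[0,0,0],"twist":[0,0,0]},
    {"hand":8,"travel":[0,0,0],"twist":[0,0,0]},
    {"hand":8,"travel":[0,0,0],"twist":[0,0,0]},
    {"hand":8,"travel":[0,0,0],"twist":[0,0,0]},
    {"hand":8,"travel":[0,0,0],"twist":[0,0,0]}
  ]
}}

```text
time: 50.23
position: [0.4781, 0.0144, 0.101]
tool_rot: [1.0, 0.0, 0.0, -0.0]
ft_force: [-1.0, -0.6, 0.0]
grip_width: 0.067
grip_force: 0.0
```

Emit:
{"name": "move_arm", "arguments": {
  "commands": [
    {"hand":8,"travel":[0,0,0],"twist":[0,0,0]},
    {"hand":8,"travel":[0,0,0],"twist":[0,0,0]},
    {"hand":8,"travel":[0,0,-2],"twist":[0,0,0]},
    {"hand":8,"travel":[0,0,-4],"twist":[0,0,0]},
    {"hand":8,"travel":[0,0,-4],"twist":[0,0,0]}
  ]
}}

```text
time: 50.65
position: [0.4765, 0.0146, 0.2009]
tool_rot: [1.0, -0.0, -0.002, -0.001]
ft_force: [1.2, -0.1, -0.5]
grip_width: 0.0797
grip_force: 0.0
```

Emit:
{"name": "move_arm", "arguments": {
  "commands": [
    {"hand":8,"travel":[0,0,-4],"twist":[0,0,0]},
    {"hand":8,"travel":[0,0,-4],"twist":[0,0,0]},
    {"hand":8,"travel":[0,0,-4],"twist":[0,0,0]},
    {"hand":8,"travel":[0,0,-1.5],"twist":[0,0,0]},
    {"hand":8,"travel":[0,0,0],"twist":[0,0,0]}
  ]
}}

```text
time: 51.07
position: [0.4804, 0.014, 0.3408]
tool_rot: [1.0, 0.0, 0.005, 0.001]
ft_force: [0.3, 0.3, -0.4]
grip_width: 0.08
grip_force: 0.0
```

Emit:
{"name": "move_arm", "arguments": {
  "commands": [
    {"hand":8,"travel":[0,0,0],"twist":[0,0,0]},
    {"hand":8,"travel":[0,0,0],"twist":[0,0,0]},
    {"hand":8,"travel":[0,0,0],"twist":[0,0,0]}
  ]
}}

```text
time: 51.32
position: [0.4767, 0.0146, 0.3341]
tool_rot: [1.0, 0.0, -0.002, -0.0]
ft_force: [-0.6, 0.4, 0.4]
grip_width: 0.0799
grip_force: 0.0
```

```bash
python3 - <<'E'
from h import *
w=shot("wrist"); save(w,"w12"); print(robot.get_obs()["position"],blobs(blue(w)))
E
```

```text
[0.47687348 0.01453751 0.33413728] [((np.float64(22.3), np.float64(22.6)), [0, 0, 47, 48, 2041]), ((np.float64(344.4), np.float64(84.2)), [323, 63, 43, 43, 1344]), ((np.float64(153.3), np.float64(91.3)), [134, 71, 41, 41, 1243]), ((np.float64(257.0), np.float64(161.4)), [239, 143, 37, 37, 981])]
```

Emit:
{"name": "move_arm", "arguments": {
  "commands": [
    {"hand":8,"travel":[0,-3.5,0],"twist":[0,0,0]},
    {"hand":8,"travel":[0,-3.5,0],"twist":[0,0,0]},
    {"hand":8,"travel":[0,-3.5,0],"twist":[0,0,0]},
    {"hand":8,"travel":[0,0,0],"twist":[0,0,0]},
    {"hand":8,"travel":[0,0,0],"twist":[0,0,0]}
  ]
}}

```text
time: 51.78
position: [0.4771, 0.1207, 0.3346]
tool_rot: [1.0, 0.002, -0.001, 0.0]
ft_force: [0.5, -0.0, 0.1]
grip_width: 0.0798
grip_force: 0.0
```

Emit:
{"name": "move_arm", "arguments": {
  "commands": [
    {"hand":8,"travel":[0,0,0],"twist":[0,0,0]},
    {"hand":8,"travel":[0,0,0],"twist":[0,0,0]},
    {"hand":8,"travel":[0,0,0],"twist":[0,0,0]}
  ]
}}

```text
time: 52.03
position: [0.478, 0.1182, 0.3356]
tool_rot: [1.0, -0.001, -0.0, 0.0]
ft_force: [-0.1, -0.3, -0.3]
grip_width: 0.0798
grip_force: 0.0
```

```bash
python3 - <<'E'
from h import *
w=shot("wrist"); save(w,"w13"); a=load("w12"); print(robot.get_obs()["position"])
A=[x[0] for x in blobs(blue(a),500)]; B=[x[0] for x in blobs(blue(w),500)]; print(A,B)
for p in A:
    best=[]
    for q in B:
        X,e=tri([(a,p),(w,q)])
        if max(e)<.002 and .1<X[2]<.15: print(X.round(4),np.round(e,4))
E
```

```text
[0.47801536 0.11824559 0.33575025]
[(np.float64(22.3), np.float64(22.6)), (np.float64(344.4), np.float64(84.2)), (np.float64(153.3), np.float64(91.3)), (np.float64(257.0), np.float64(161.4))] [(np.float64(90.5), np.float64(23.0)), (np.float64(443.7), np.float64(85.7)), (np.float64(250.1), np.float64(93.4)), (np.float64(345.5), np.float64(162.7))]
[ 0.563  -0.0746  0.1351] [0.0001 0.0001]
[0.5559 0.1259 0.1246] [0.0001 0.0001]
[0.478  0.0153 0.1157] [0. 0.]
```

View pics/w13.png

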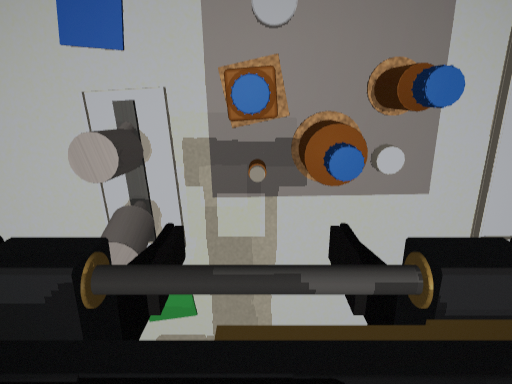

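The final view shows all three bottles standing on their own pads. Measured cap offsets from the pad centres are about 2–4 mm, and heights are 135, 125 and 116 mm, so they are upright. The cup hangs on the free peg at (95,157). Handing in.

```bash
python3 -c "
from rig import robot
print(robot.hand_in())"
```

```text
the job is handed in; nothing more can be done
None
```

The job is handed in (result not shown to me): the cup hangs mouth-down on the free peg, and all three bottles are back upright within about 4 mm of their pad centres, done in the order asked in about 52 s.

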